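# Set the eccentric guide roller with a reversible ratchet

### The arm

A 6-joint arm with a two-finger parallel gripper is mounted at the origin on the work surface. World frame = base frame: x ahead of the robot, y to its left, z up, the work surface at z = 0. Lengths are in m, angles in rad, forces in N, time in s.
With the tool pointing down it reaches from about 0.35 to 0.725 m from the base axis. Payload 6 kg.
Tool frame: the origin (TCP) lies at the very end of the fingers, on their centre line; the grasp point (between the pads) lies 19 mm behind it; x points along the fingers, y is the direction in which the jaws open and shut, and the axes are right-handed (so a half turn about x gives the same grasp; the last joint's range is limited). The gripper opens to 85 mm and grips with 20 to 120 N. Pads are 22 mm wide; open, the fingers measure 114 mm over their backs; the gripper's body (76 mm by 85 mm) begins 54 mm behind the grasp point. The pads swing forward as they close: fully open they stand 13 mm farther back than shut.
Start: joints at [1.498, 0.04, 0.085, 0, -1.615, -0.334], TCP at [0.237, 0.551, 0.231] pointing down, gripper open.
Joint ranges: [-2.56, 2.56], [-1.29, 2.01], [-1.08, 1.49], [-3.29, 1.98], [-2.81, -0.18], [-2.99, 2.99]. Speed limits (rad/s): [2.57, 2.57, 3.01, 3.14, 3.14, 3.14].

### API

Orientations are given as [roll, pitch, yaw] about the fixed x, y, z axes, in that order (R = Rz(yaw) Ry(pitch) Rx(roll)).
In Python, from plant import manip gives the robot as it stands.
- The arm moves only by the shell command python3 -m handwheel 'ROWS' [OPENING]. ROWS is JSON, a list of rows, each an object of numbers: "dx", "dy", "dz": the shift along the tool's x, y, z in mm; "roll": the turn about the tool's x in degrees. A call has 1 to 20 rows; each row shifts and turns the commanded pose from where the row before left it, along the tool's axes as they then stand; what a row does not reach is not made up. A row lasts 1/10 s, in which the tool goes at most 50 mm and 8.59 degrees, less where a joint would pass 70% of its speed; a pose out of reach is approached as far as the arm can. A call with a gripper value outside its range is refused whole. OPENING is the closure, from 0 (fully open) to 1 (shut), set as the call begins (- or left out, the last holds). The fingers move at their own pace and stop on an object; the grip force is fixed at half the most. Time passes only in rows, so rows that do not move let the fingers close. It gives the time, the measured TCP pose, the force and the opening at its end, in the units of the state.
- manip.sense(): the state, without advancing time (a new reading comes with each control period).
- manip.read_camera(name): name is "side" or "top"; returns the picture (384x512x3 uint8, blue, green, red); there is no depth.
- manip.calibration(name): a dict with "fov_y" (degrees; the focal length in pixels is half the picture's height over the tangent of half this angle, whatever the lens; pixels are square), "cx", "cy" (the principal point, pixels), "k1" (the pictures are not rectified: a ray, as slopes to the right and down, at radius r is drawn at 1 + k1 r^2 times it, then the intrinsics apply), "pose" (4x4, takes a point from camera to world coordinates). Camera axes: x right, y up, looking along -z (the intrinsics and any distortion apply to the point x, -y, -z); pixel columns grow to the right and rows downward; lengths in m; the calibration is good to about 2 mm. A picture is of the moment at which its call begins. calibration takes no time and is no camera call.
- manip.sign_off(): hands the job in, once; it reports no verdict.
Trained networks look in the newest picture that a camera, given by its name, has taken for a name from the list of things; names that differ only in an ending like _2 or _b are one class to them, and where a whole thing is asked for, a point or a joint stands for the part that bears it (a point fixed in the world has none). Each returns a list of dicts, best first, with "p" (0 to 1); they miss things now and then, are a little off and sometimes report something else, mostly with a low value. They report only what shows in the picture. A call takes as long as a camera call. They do not tell look-alikes from the thing itself.
- manip.recognise(camera, query): "xy" ([column, row] in pixels, amid what is visible of it).
The state is a dict: "clock": time; "joint_positions": joint angles; "joint_velocities": joint speeds; "joint_torque": joint torques, N m; "eef_pos": TCP position; "tool_rot": TCP orientation; "wrist_force": force on the tool from outside, world axes, zero at the start; "torque": the same for the moment, N m; "width": finger opening in m.
Only numpy, scipy, OpenCV 4.12 (cv2) and the standard library are available. Lean on these libraries where they do the work, as an engineer would, in place of code of your own. Each camera call takes 0.05 s, during which the arm holds its last target.

### The job

The gap of the optical bench's slide guide, between its fence and the eccentric roller, is too wide, and the ratchet left on the roller's bolt is set to loosen. First flip its reversing lever over to the tighten side (leaning towards the handle), then work the handle to and fro, which turns the roller clockwise seen from above, until the 20 mm gauge (the middle thickness of the three) will just pass with 1 to 4 mm of play. Then slide that gauge, nose first, into the gap from the robot's side until its nose is well past the tightest point, leave it there flat on the guide's plate, and leave everything else on the bench where it stands.

Things in the scene. Friction and masses are not known exactly. Their poses are not given: they have to be found in the camera images.
- guide: The slide guide, fixed to the bench: dark steel plate 165 x 167 x 12 mm, yawed up to 0.25 rad. Origin: on the axis of the roller bolt, at bench level; z up. The plate spans x -80 to +85, y -62 to +105 mm. Its gap, between fence and roller, is open at both ends; put the gauge in from the -x end (towards the robot), moving along +x with the grip block trailing, so that the fingers stay clear.
- fence_face (a point): Near lower corner of the fence's inner face: guide x -41, y +73.8 mm, at the plate's top (12 mm above the bench). The aluminium fence runs from here along the guide's +x to x = +74 mm; 22 mm thick, 30 mm high above the plate.
- roller (a joint): Angle q of the eccentric roller about the upright bolt, rad, 0 to 3.14 between stops, growing clockwise seen from above; starts at 0.2 to 0.7. Gap to the fence = 31.8 + 14 cos q mm (45.8 at 0, 17.8 at 3.14; 24 mm at 2.16, 21 mm at 2.45). Tightest at guide x = -14 sin q mm. Stiff: 0.35 N m of friction holds it where it is left.
- roller_mid (a point): Centre of the roller's top face. Steel disc, radius 42 mm, 14 to 44 mm above the bench, its centre 14 mm off the bolt: at guide x = -14 sin q, y = -14 cos q mm. A smaller toothed wheel on the bolt above it (radius 35 mm, 50 to 58 mm high) carries 16 upright pins on a 30 mm radius, up to 70 mm.
- ratchet (a joint): Swing of the ratchet handle about the same bolt, rad, -0.6 to 0.6 between stops, growing clockwise seen from above. At 0 it points along the guide's -y, at +0.6 it has swung towards -x. Light (0.06 N m) when not driving. A full swing drives the roller 1.2 rad less up to 0.5 of lost motion until the pawl catches a pin, so two to four swings are needed; return swings slip over the pins.
- ratchet_head (a point): Top of the ratchet's round head, on the bolt axis, 92 mm above the bench. The frame of this point turns with the handle: -y along the handle, +x to the reversing lever.
- grip_post (a point): Middle of the upright black grip post on the handle's end: 16 mm diameter, 50 mm tall (88 to 138 mm above the bench), 100 mm from the bolt axis. It can be pinched from above and led along its arc; it may turn between the fingers. About 4 N drives the roller.
- pawl (a joint): Tilt of the reversing lever, rad, -0.55 to 0.55; over-centre by its weight, so it falls to one side. Positive: leans to the grip post's side (guide -y with the handle at 0); the handle then drives clockwise (tighten) and slips back. Negative: leans away, drives anticlockwise (loosen); it starts so. Resting at about +-0.3 is normal when the pawl stands on a pin.
- pawl_pivot (a point): Pivot of the reversing lever: 25 mm from the bolt axis, at right angles to the handle (guide +x side with the handle at 0), 82 mm above the bench. The level pivot pin points straight out from the bolt axis.
- lever_ball (a point): Centre of the steel ball (20 mm diameter) on the reversing lever's end, 58 mm from the pivot. About 1 N sideways on the ball flips it.
- gauge20: The 20 mm gauge: steel bar lying flat, 100 long (x, from -50 to +50 mm) x 20 thick (y) x 22 mm tall, with a half-round nose at +x; on its -x end a grip block, 28 mm long and 20 mm thick, rises to 48 mm. Origin: centre of its underside. 0.2 kg. Two like gauges of 12 and 30 mm thickness lie about; the three change places.
- gauge20_grip (a point): Centre of the 20 mm gauge's grip block, 36 mm behind the gauge's origin and 35 mm above its underside; pinch across the 20 mm thickness.
- gauge20_nose (a point): Tip of the 20 mm gauge's half-round nose, on its underside.
- gauge12: Bystander: the 12 mm thick gauge, otherwise as the 20 mm one.
- gauge30: Bystander: the 30 mm thick gauge, otherwise as the 20 mm one.
- torch: Bystander: small metal torch standing upright, 32 mm diameter, 92 mm tall. Origin: centre of its foot.
- eyepiece: Bystander: eyepiece standing upright, 36 mm diameter, 42 mm tall.
- screwdriver: Bystander: screwdriver lying on the bench, 160 mm long, handle 26 mm thick.
- converter: Bystander: flat black box, 85 x 52 x 24 mm.
- lens_stand: Bystander: round lens, 56 mm, on a post with a round foot, 118 mm tall.
Not all that is in view belongs to the job. Leave any blue or red look-alike of the gauge20 alone.

How it is judged:
By the outcome, as a careful person would: the job done as asked, in the order asked, and still so for the second after the job is handed in, with the robot touching nothing.
It also fails if it takes over 72 s, if anything falls off the work surface, if the arm or the gripper's body presses on something with over 40 N, if the wrist force passes 120 N, or if a joint passes its speed limit or range.

## Working session

There is one attempt and no reset: what is moved stays moved. The work goes in short steps, Python scripts to look and compute and a shell command to move; the robot and the scene stay as the last step left them, time stands still between calls to the robot, and variables do not carry over. Pictures are saved under pics/ and viewed, and the job is handed in when it is done.

```bash
ls; mkdir -p pics; cat > h.py <<'E'
import numpy as np, cv2
from plant import manip
def pix2ray(name,uv):
    c=manip.calibration(name); f=192/np.tan(np.radians(c["fov_y"])/2)
    d=np.array([(uv[0]-c["cx"])/f,(uv[1]-c["cy"])/f]); u=d.copy()
    for _ in range(30): u=d/(1+c["k1"]*(u@u))
    P=np.array(c["pose"]); r=P[:3,:3]@np.array([u[0],-u[1],-1]); return P[:3,3],r/np.linalg.norm(r)
def atz(name,uv,z):
    o,r=pix2ray(name,uv); return o+r*(z-o[2])/r[2]
def proj(name,p):
    c=manip.calibration(name); f=192/np.tan(np.radians(c["fov_y"])/2)
    P=np.array(c["pose"]); q=P[:3,:3].T@(np.array(p)-P[:3,3]); u=np.array([q[0],-q[1]])/-q[2]
    u=u*(1+c["k1"]*(u@u)); return u*f+[c["cx"],c["cy"]]
def tri(uv1,uv2):
    o1,r1=pix2ray("side",uv1);o2,r2=pix2ray("top",uv2)
    s=np.linalg.lstsq(np.c_[r1,-r2],o2-o1,rcond=None)[0]
    a=o1+r1*s[0];b=o2+r2*s[1]; return (a+b)/2,np.linalg.norm(a-b)
def snap(name,fn,box=None,k=1):
    im=manip.read_camera(name); cv2.imwrite("pics/raw_"+fn,im)
    if box: im=im[box[1]:box[3],box[0]:box[2]]
    im=cv2.resize(im,None,fx=k,fy=k,interpolation=cv2.INTER_CUBIC); cv2.imwrite("pics/"+fn,im)
E
python3 - <<'E'
from h import *
snap("side","s0.png",k=1.5);snap("top","t0.png",k=1.5)
for c in("side","top"):
    k=manip.calibration(c);print(c,k["fov_y"],k["k1"],np.round(k["pose"],3).tolist())
    for q in("ratchet_head","grip_post","lever_ball","pawl_pivot","fence_face","roller_mid","gauge20","gauge20_grip","gauge20_nose","gauge12","gauge30"):
        r=manip.recognise(c,q);print(q,[(np.round(x["xy"],0).tolist(),round(x["p"],2)) for x in r[:4]])
s=manip.sense();print(s)
E
```

```text
pics
side 52.82126343037785 -0.031257704880321424 [[-0.993, 0.093, -0.068, 0.414], [-0.113, -0.678, 0.727, 0.819], [0.022, 0.729, 0.684, 0.825], [0.0, 0.0, 0.0, 1.0]]
ratchet_head [([221.0, 164.0], 0.63)]
grip_post [([219.0, 163.0], 0.82)]
lever_ball []
pawl_pivot [([220.0, 168.0], 0.66)]
fence_face [([226.0, 194.0], 0.59)]
roller_mid [([233.0, 183.0], 0.63), ([295.0, 159.0], 0.21)]
gauge20 [([220.0, 237.0], 0.79), ([276.0, 133.0], 0.74), ([256.0, 326.0], 0.72), ([250.0, 270.0], 0.62)]
gauge20_grip [([256.0, 326.0], 0.8), ([207.0, 300.0], 0.78), ([220.0, 236.0], 0.71), ([219.0, 164.0], 0.57)]
gauge20_nose [([220.0, 240.0], 0.94), ([254.0, 326.0], 0.74), ([329.0, 270.0], 0.67), ([205.0, 306.0], 0.56)]
gauge12 [([220.0, 237.0], 0.79), ([276.0, 133.0], 0.74), ([256.0, 326.0], 0.72), ([250.0, 270.0], 0.62)]
gauge30 [([220.0, 237.0], 0.79), ([276.0, 133.0], 0.74), ([256.0, 326.0], 0.72), ([250.0, 270.0], 0.62)]
top 47.38458645142615 -0.16846572540327795 [[0.004, 0.991, -0.135, 0.362], [-1.0, 0.008, 0.029, 0.05], [0.03, 0.135, 0.99, 1.142], [0.0, 0.0, 0.0, 1.0]]
ratchet_head [([286.0, 154.
[... 692 characters left out ...]
], 0.79), ([196.0, 170.0], 0.78)]
{'clock': 1.2, 'joint_positions': array([ 1.49771245e+00,  4.01865751e-02,  8.48181807e-02,  2.09635990e-06,
       -1.61548428e+00, -3.33717158e-01]), 'joint_velocities': array([ 0.00033305, -0.00193723,  0.00070042,  0.00115714, -0.00057441,
       -0.00165709]), 'joint_torque': array([ 3.62149294e-04, -3.67931807e+01,  3.47440982e+01,  6.93332434e+00,
       -9.68782006e-04,  1.75435270e-05]), 'eef_pos': array([0.23737038, 0.55103608, 0.23127924]), 'tool_rot': array([ 1.94166147,  1.57073994, -1.60673232]), 'wrist_force': array([ 0.30953042,  0.72979731, -0.40632415]), 'torque': array([ 0.03350569,  0.0471663 , -0.0357057 ]), 'width': 0.08521201824074078}
```

View pics/s0.png

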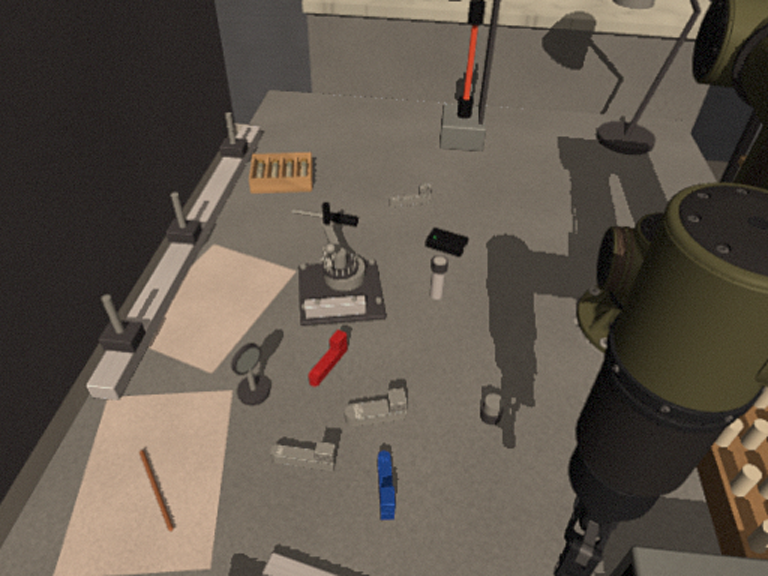

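View pics/t0.png

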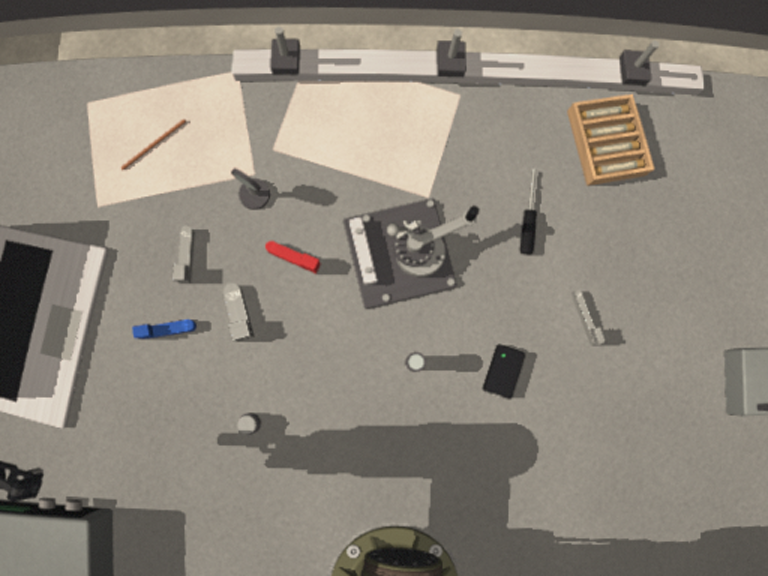

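```bash
python3 - <<'E'
import cv2
a=cv2.imread('pics/raw_t0.png');cv2.imwrite('pics/t0c.png',cv2.resize(a[90:240,210:360],None,fx=4,fy=4,interpolation=cv2.INTER_CUBIC))
b=cv2.imread('pics/raw_t0.png');cv2.imwrite('pics/t0g.png',cv2.resize(b[140:260,70:240],None,fx=4.5,fy=4.5,interpolation=cv2.INTER_CUBIC))
b=cv2.imread('pics/raw_s0.png');cv2.imwrite('pics/s0c.png',cv2.resize(b[90:240,150:350],None,fx=4,fy=4,interpolation=cv2.INTER_CUBIC))
E
```

```text
(no output)
```

View pics/t0c.png

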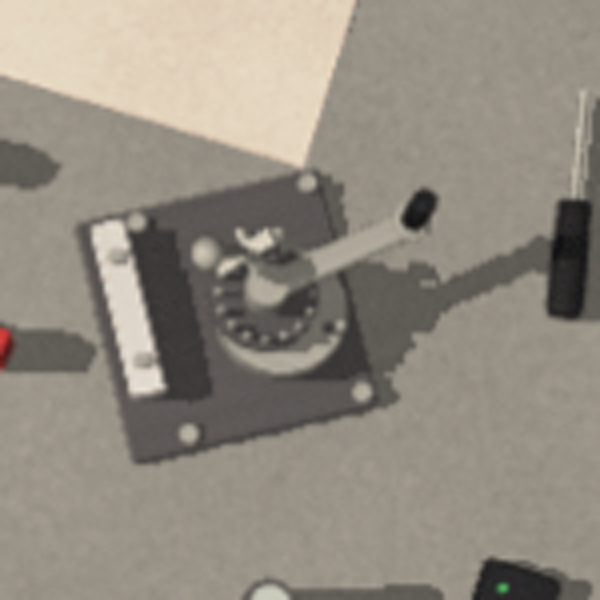

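View pics/t0g.png

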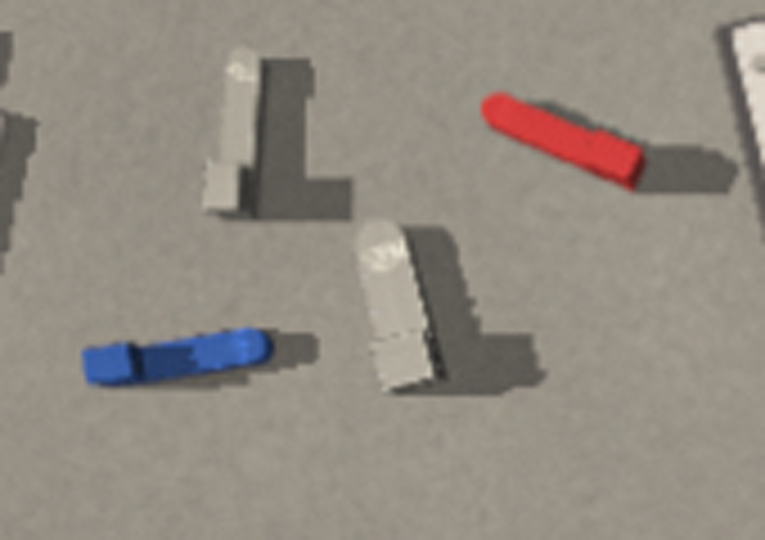

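View pics/s0c.png

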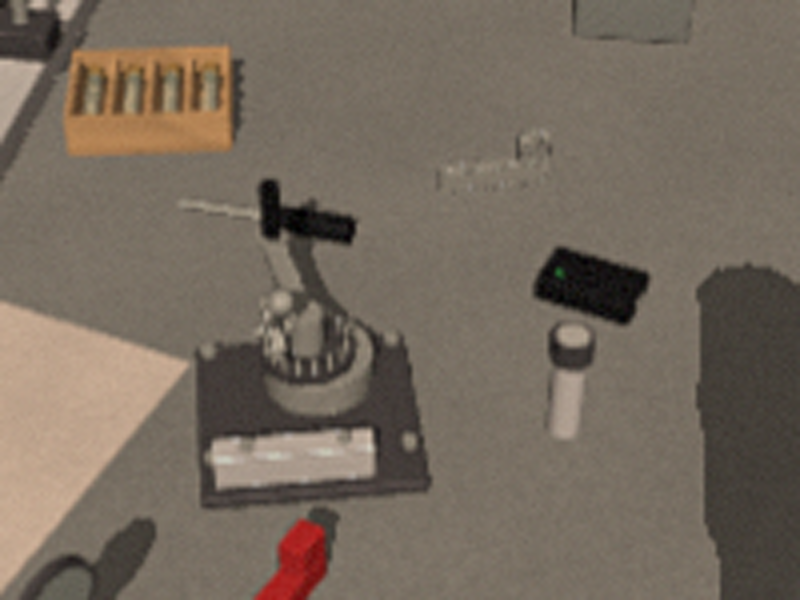

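```bash
cat > fit.py <<'E'
from h import *
from scipy.optimize import least_squares
T=lambda x,y:(210+x/4-.375,90+y/4-.375); S=lambda x,y:(150+x/4-.375,90+y/4-.375)
obs=[("top",T(77,225),(-0.08+.165,.105,.012)),("top",T(322,168),(.085,-.062,.012)),("top",T(137,463),(-.08,.105,.012)),("top",T(382,402),(-.08,-.062,.012)),
("side",S(196,350),(.085,-.062,.012)),("side",S(405,336),(-.08,-.062,.012)),("side",S(201,500),(.085,.105,.012)),("side",S(430,482),(-.08,.105,.012))]
def G(p,v): c,s=np.cos(p[2]),np.sin(p[2]); return np.array([p[0]+c*v[0]-s*v[1],p[1]+s*v[0]+c*v[1],v[2]])
f=lambda p:np.concatenate([proj(c,G(p,v))-u for c,u,v in obs])
r=least_squares(f,[.55,0,.2],loss="soft_l1"); print(r.x,np.round(f(r.x).reshape(-1,2),1).tolist())
p=r.x
for n,v in dict(head=(0,0,.092)).items(): print(n,G(p,v),proj("top",G(p,v)),proj("side",G(p,v)))
for h in np.arange(-.6,.61,.2):
  v=(-.1*np.sin(h),-.1*np.cos(h),.138); print("post top h=%.1f"%h,G(p,v).round(3),proj("top",G(p,v)).round(1),proj("side",G(p,v)).round(1))
  y=.058*np.sin(.55);v=(np.cos(h)*.025+np.sin(h)*y, -np.sin(h)*.025+np.cos(h)*y,.082+.058*np.cos(.55)); print("   ball",G(p,v).round(3),proj("top",G(p,v)).round(1),proj("side",G(p,v)).round(1))
print("ball seen",T(206,253),S(281,300),tri(S(281,300),T(206,253)))
print("post top seen",T(425,198),S(268,184),tri(S(268,184),T(425,198)))
b=lambda x,y:(70+x/4.5,140+y/4.5)
for n,(a,c) in dict(med=((243,57),(222,205)),wide=((382,230),(408,385))).items():
  print(n,atz("top",b(*a),.022),atz("top",b(*c),.02))
for q in [.2,.4,.6]: v=(-.014*np.sin(q),-.014*np.cos(q),.044);print(q,proj("top",G(p,v)),proj("side",G(p,v)))
E
python3 fit.py
```

```text
[ 0.58465341 -0.0306141   0.24468728] [[-0.1, -0.3], [-0.5, -0.1], [-0.5, 0.5], [0.2, 0.8], [-0.2, -1.2], [-0.6, -1.3], [-0.1, 0.0], [0.1, -0.1]]
head [ 0.58465341 -0.0306141   0.092     ] [277.33280671 160.8458138 ] [225.9682446  167.40160365]
post top h=-0.6 [ 0.659 -0.097  0.138] [306.4 126.6] [204.5 139.1]
   ball [0.579 0.008 0.131] [262.2 159.7] [225.3 165.7]
post top h=-0.4 [ 0.645 -0.111  0.138] [312.1 132.6] [210.3 136.9]
   ball [0.586 0.009 0.131] [262.  156.5] [222.5 165.6]
post top h=-0.2 [ 0.628 -0.121  0.138] [316.5 139.6] [216.5 135.3]
   ball [0.594 0.008 0.131] [262.5 153.3] [219.8 165. ]
post top h=0.0 [ 0.609 -0.128  0.138] [319.5 147.3] [223.1 134.6]
   ball [0.602 0.005 0.131] [263.6 150.2] [217.4 164.2]
post top h=0.2 [ 0.589 -0.131  0.138] [320.9 155.5] [229.7 134.6]
   ball [0.608 0.001 0.131] [265.3 147.5] [215.3 163.1]
post top h=0.4 [ 0.569 -0.129  0.138] [320.6 163.7] [236.1 135.3]
   ball [ 0.614 -0.005  0.131] [267.6 145.2] [213.6 161.7]
post top h=0.6 [ 0.55  -0.124  0.138] [318.6 171.8] [242.2 136.8]
   ball [ 0.619 -0.011  0.131] [270.3 143.3] [212.4 160.1]
ball seen (261.125, 152.875) (219.875, 164.625) (array([0.59358328, 0.01093783, 0.13601206]), np.float64(0.0009285919596987917))
post top seen (315.875, 139.125) (216.625, 135.625) (array([ 0.62787165, -0.11923066,  0.13840257]), np.float64(0.0016463353024300728))
med [0.61889426 0.36849492 0.022     ] [0.53130853 0.3770885  0.02      ]
wide [0.51707312 0.28166525 0.022     ] [0.42812629 0.26415833 0.02      ]
0.2 [281.35049688 164.54885932] [227.05812105 176.51530903]
0.4 [281.29591367 165.61639667] [227.95833414 176.63301988]
0.6 [281.02645225 166.64948052] [228.80080924 176.86793234]
```

```bash
cat > m.py <<'E'
from h import *
from scipy.spatial.transform import Rotation as Ro
def pose():
    s=manip.sense(); return np.array(s["eef_pos"]),Ro.from_euler("xyz",s["tool_rot"]).as_matrix(),s
def go(t,jaw=None,n=None):
    p,R,s=pose(); d=R.T@(np.array(t)-p)*1000
    print("t%.2f"%s["clock"],"at",p.round(4),"jaw yaw %.3f"%np.arctan2(R[1,1],R[0,1]),"toolx",R[:,0].round(3),"F",np.round(s["wrist_force"],1),"w",round(s["width"],4),"q6 %.2f"%s["joint_positions"][5])
    print(" delta tool mm",d.round(1))
    if jaw is not None:
        a=np.arctan2(R[1,1],R[0,1]); e=-(jaw-a); e=(e+np.pi/2)%np.pi-np.pi/2; print(" roll deg",np.degrees(e).round(1))
E
python3 -c "
from m import *
go((.579,.039,.2),.245);print(pose()[1].round(3))"
```

```text
t1.20 at [0.2374 0.551  0.2313] jaw yaw -1.978 toolx [-0. -0. -1.] F [ 0.3  0.7 -0.4] w 0.0852 q6 -0.33
 delta tool mm [  31.3  335.1 -516.3]
 roll deg 52.7
[[-0.    -0.396 -0.918]
 [-0.    -0.918  0.396]
 [-1.     0.    -0.   ]]
```

```bash
python3 -m handwheel '[{"dy":20,"dz":-31},{"dy":21,"dz":-32},{"dy":21,"dz":-32},{"dy":21,"dz":-32},{"dy":21,"dz":-32},{"dy":21,"dz":-32},{"dy":21,"dz":-32},{"dy":21,"dz":-32},{"dy":21,"dz":-32},{"dy":21,"dz":-32},{"dy":21,"dz":-32},{"dy":21,"dz":-33},{"dy":21,"dz":-33},{"dy":21,"dz":-33},{"dy":21,"dz":-33},{"dy":21,"dz":-33}]' 1
python3 -m handwheel '[{"roll":7.5},{"roll":7.5},{"roll":7.5},{"roll":7.5},{"roll":7.5},{"roll":7.5},{"roll":7.5},{}]'
python3 -c "
from m import *
go((.579,.039,.117),.245)"
```

```text
t1.20 at [0.2374 0.551  0.2313] jaw yaw -1.978 toolx [-0. -0. -1.] F [ 0.3  0.7 -0.4] w 0.0852 q6 -0.33
 delta tool mm [ 114.3  335.1 -516.3]
 roll deg 52.7invalid input
invalid input
```

```bash
python3 -m handwheel '[{"dx":0,"dy":20,"dz":-31,"roll":0}]' 1; python3 -m handwheel -h
```

```text
clock: 1.3
eef_pos: [0.2565, 0.5216, 0.2297]
tool_rot: [1.542, 1.569, -2.003]
wrist_force: [0.5, -0.7, 0.5]
width: 0.0731invalid input: not JSON, or not a number
```

```bash
python3 -m handwheel '[{"dx":0,"dy":21,"dz":-32,"roll":0},{"dx":0,"dy":21,"dz":-32,"roll":0},{"dx":0,"dy":21,"dz":-32,"roll":0},{"dx":0,"dy":21,"dz":-32,"roll":0},{"dx":0,"dy":21,"dz":-32,"roll":0},{"dx":0,"dy":21,"dz":-32,"roll":0},{"dx":0,"dy":21,"dz":-32,"roll":0},{"dx":0,"dy":21,"dz":-32,"roll":0},{"dx":0,"dy":21,"dz":-32,"roll":0},{"dx":0,"dy":21,"dz":-32,"roll":0},{"dx":0,"dy":21,"dz":-33,"roll":0},{"dx":0,"dy":21,"dz":-33,"roll":0},{"dx":0,"dy":21,"dz":-33,"roll":0},{"dx":0,"dy":21,"dz":-33,"roll":0},{"dx":0,"dy":21,"dz":-33,"roll":0}]' 1
python3 -m handwheel '[{"dx":0,"dy":0,"dz":0,"roll":7.5},{"dx":0,"dy":0,"dz":0,"roll":7.5},{"dx":0,"dy":0,"dz":0,"roll":7.5},{"dx":0,"dy":0,"dz":0,"roll":7.5},{"dx":0,"dy":0,"dz":0,"roll":7.5},{"dx":0,"dy":0,"dz":0,"roll":7.5},{"dx":0,"dy":0,"dz":0,"roll":7.5},{"dx":0,"dy":0,"dz":0,"roll":0}]'
python3 -c "
from m import *
go((.579,.039,.117),.245)"
```

```text
clock: 2.8
eef_pos: [0.5795, 0.0377, 0.2315]
tool_rot: [-2.65, 1.57, 0.085]
wrist_force: [-0.0, 0.6, 0.2]
width: -0.0
clock: 3.6
eef_pos: [0.5787, 0.0392, 0.2313]
tool_rot: [-2.97, 1.571, -1.153]
wrist_force: [-0.2, -0.1, -0.1]
width: 0.0001
t3.60 at [0.5787 0.0392 0.2313] jaw yaw -2.895 toolx [ 0. -0. -1.] F [-0.2 -0.1 -0.1] w 0.0001 q6 -0.17
 delta tool mm [114.3  -0.2  -0.3]
 roll deg 0.1
```

```bash
python3 -m handwheel '[{"dx":30,"dy":0,"dz":0,"roll":0},{"dx":35,"dy":0,"dz":0,"roll":0},{"dx":30,"dy":0,"dz":0,"roll":0},{"dx":19,"dy":0,"dz":0,"roll":0},{"dx":0,"dy":0,"dz":0,"roll":0}]'
python3 -m handwheel '[{"dx":0,"dy":-1,"dz":-5,"roll":0},{"dx":0,"dy":-1,"dz":-5,"roll":0},{"dx":0,"dy":-1,"dz":-5,"roll":0},{"dx":0,"dy":-1,"dz":-5,"roll":0},{"dx":0,"dy":-1,"dz":-5,"roll":0},{"dx":0,"dy":-1,"dz":-5,"roll":0},{"dx":0,"dy":-1,"dz":-5,"roll":0},{"dx":0,"dy":-1,"dz":-5,"roll":0},{"dx":0,"dy":-1,"dz":-5,"roll":0},{"dx":0,"dy":-1,"dz":-5,"roll":0},{"dx":0,"dy":0,"dz":0,"roll":0}]'
python3 - <<'E'
from m import *
go((.579,.039,.117),.245)
snap("side","s1.png",(170,110,290,200),6);snap("top","t1.png",(210,90,360,240),4)
E
```

```text
clock: 4.1
eef_pos: [0.5769, 0.0388, 0.1138]
tool_rot: [1.555, 1.565, -2.906]
wrist_force: [-0.4, 0.6, 0.1]
width: -0.0
clock: 5.2
eef_pos: [0.6008, -0.0075, 0.1172]
tool_rot: [2.256, 1.57, -2.209]
wrist_force: [0.1, -0.3, 0.3]
width: -0.0
t5.20 at [ 0.6008 -0.0075  0.1172] jaw yaw -2.895 toolx [-0. -0. -1.] F [ 0.1 -0.3  0.3] w -0.0 q6 -0.07
 delta tool mm [ 0.2  9.8 50.4]
 roll deg 0.1
```

View pics/s1.png

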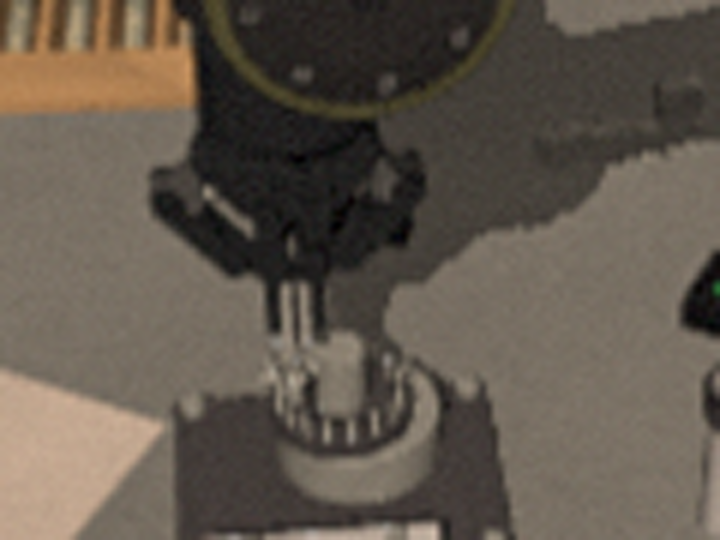

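View pics/t1.png

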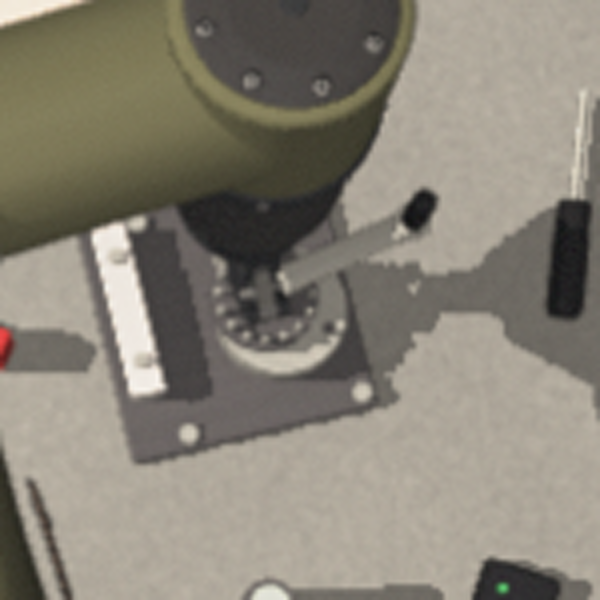

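```bash
python3 -m handwheel '[{"dx":-30,"dy":0,"dz":0,"roll":0},{"dx":-35,"dy":0,"dz":0,"roll":0},{"dx":-25,"dy":0,"dz":0,"roll":0},{"dx":0,"dy":0,"dz":-28,"roll":0},{"dx":0,"dy":0,"dz":-30,"roll":0},{"dx":0,"dy":0,"dz":-30,"roll":0},{"dx":0,"dy":1,"dz":-28,"roll":0},{"dx":0,"dy":0,"dz":0,"roll":0}]' 0.4
python3 - <<'E'
from m import *
go((.628,-.121,.098),.445)
snap("side","s2.png",(170,110,290,200),6);snap("top","t2.png",(210,90,360,240),4)
E
```

```text
clock: 6.1
eef_pos: [0.6282, -0.1221, 0.2068]
tool_rot: [1.938, 1.57, -2.53]
wrist_force: [0.4, 0.1, -0.2]
width: 0.0517
t6.10 at [ 0.6282 -0.1221  0.2068] jaw yaw -2.897 toolx [-0.001 -0.001 -1.   ] F [ 0.4  0.1 -0.2] w 0.0517 q6 0.12
 delta tool mm [108.8  -0.2   1.2]
 roll deg -11.5
```

View pics/s2.png

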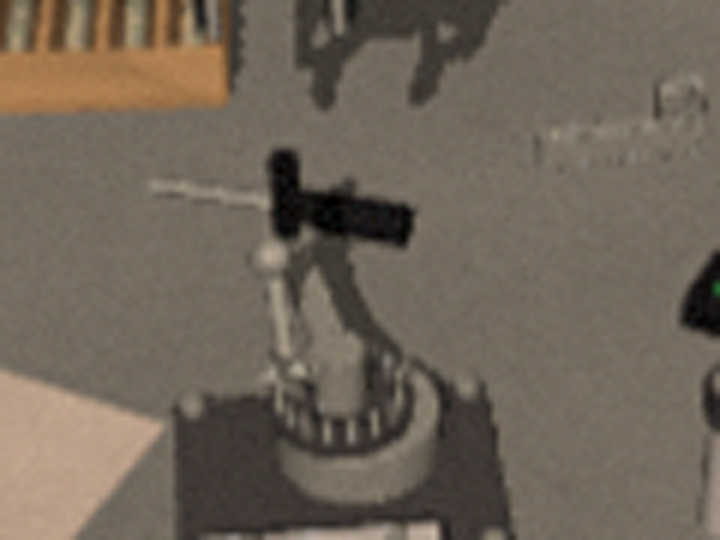

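View pics/t2.png

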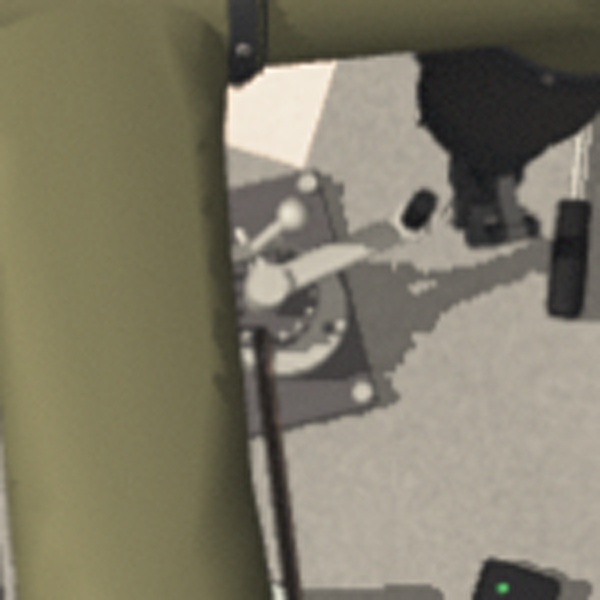

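```bash
python3 -m handwheel '[{"dx":20,"dy":0,"dz":0,"roll":-5.8},{"dx":35,"dy":0,"dz":1,"roll":-5.7},{"dx":30,"dy":0,"dz":0,"roll":0},{"dx":21,"dy":0,"dz":0,"roll":0},{"dx":0,"dy":0,"dz":0,"roll":0}]' 0.4
python3 -m handwheel '[{"dx":0,"dy":0,"dz":0,"roll":0},{"dx":0,"dy":0,"dz":0,"roll":0},{"dx":0,"dy":0,"dz":0,"roll":0},{"dx":0,"dy":0,"dz":0,"roll":0}]' 1
python3 - <<'E'
from m import *
go((.628,-.121,.1),.445)
snap("side","s3.png",(170,110,290,200),6)
p,R,s=pose();g=np.array([.58465,-.0306]);d=p[:2]-g;print("r",np.hypot(*d),"h",-(np.arctan2(d[1],d[0])-(.2447-np.pi/2)))
E
```

```text
clock: 6.7
eef_pos: [0.6257, -0.1172, 0.0974]
tool_rot: [1.028, 1.564, 3.048]
wrist_force: [-0.1, -0.3, -0.8]
width: 0.0511
clock: 7.1
eef_pos: [0.6287, -0.1184, 0.1038]
tool_rot: [-2.087, 1.567, -0.068]
wrist_force: [-1.8, 2.6, 6.6]
width: 0.015
t7.10 at [ 0.6287 -0.1184  0.1038] jaw yaw -2.693 toolx [ 0.003 -0.    -1.   ] F [-1.8  2.6  6.6] w 0.015 q6 0.32
 delta tool mm [ 3.8  1.8 -2. ]
 roll deg 0.2
r 0.09829051998061696 h -0.22082786428634882
```

View pics/s3.png

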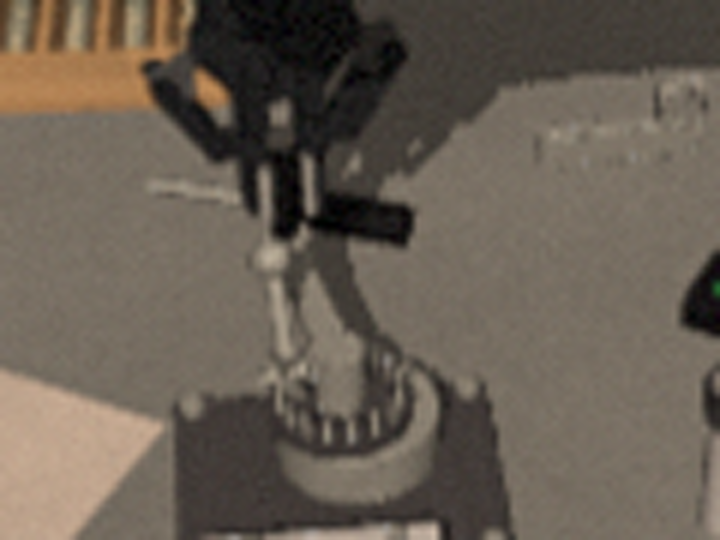

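```bash
cat > st.py <<'E'
from m import *
p,R,s=pose();g=np.array([.58465,-.0306]);d=p[:2]-g;h=-(np.arctan2(d[1],d[0])-(.2447-np.pi/2))
hd=np.arctan2(R[1,1],R[0,1]);F=R.T@np.array(s["wrist_force"])
print("t%.1f r %.4f h %.3f jaw-h %.3f z %.4f"%(s["clock"],np.hypot(*d),h,(.2447-h-hd)%np.pi,p[2]),"Ftool",F.round(1),"tz",round(s["torque"][2],2))
E
python3 -m handwheel '[{"dx":0,"dy":10,"dz":0.5,"roll":5.7},{"dx":0,"dy":10,"dz":0.5,"roll":5.7}]'; python3 st.py
python3 -m handwheel '[{"dx":0,"dy":10,"dz":0.5,"roll":5.7},{"dx":0,"dy":10,"dz":0.5,"roll":5.7}]'; python3 st.py
python3 -m handwheel '[{"dx":0,"dy":10,"dz":0.5,"roll":5.7},{"dx":0,"dy":10,"dz":0.5,"roll":5.7},{"dx":0,"dy":0,"dz":0,"roll":0}]'; python3 st.py
```

```text
clock: 7.35
eef_pos: [0.6101, -0.1253, 0.1038]
tool_rot: [-1.86, 1.567, -0.043]
wrist_force: [-0.5, 3.7, 7.4]
width: 0.0143
t7.3 r 0.0980 h -0.018 jaw-h 0.017 z 0.1038 Ftool [-7.4 -0.5  3.7] tz -0.01
clock: 7.55
eef_pos: [0.5909, -0.1281, 0.1038]
tool_rot: [-1.596, 1.565, 0.022]
wrist_force: [4.1, 4.1, 4.8]
width: 0.0144
t7.5 r 0.0977 h 0.180 jaw-h 0.017 z 0.1038 Ftool [-4.8 -4.3  3.9] tz 0.04
clock: 7.85
eef_pos: [0.5706, -0.1271, 0.1038]
tool_rot: [-1.37, 1.565, 0.051]
wrist_force: [3.9, 2.5, 5.7]
width: 0.014
t7.8 r 0.0975 h 0.390 jaw-h 0.004 z 0.1038 Ftool [-5.7 -3.5  3. ] tz -0.19
```

```bash
python3 -m handwheel '[{"dx":0,"dy":10,"dz":0.5,"roll":5.7},{"dx":0,"dy":6,"dz":0.2,"roll":3.4},{"dx":0,"dy":0,"dz":0,"roll":0}]'; python3 st.py
python3 - <<'E'
from m import *
snap("side","s4.png",(170,110,290,200),6);snap("top","t4.png",(210,90,360,240),4)
E
```

```text
clock: 8.15
eef_pos: [0.5556, -0.1235, 0.1038]
tool_rot: [-1.287, 1.565, -0.021]
wrist_force: [4.6, 2.9, 6.3]
width: 0.0148
t8.2 r 0.0973 h 0.548 jaw-h 0.002 z 0.1038 Ftool [-6.3 -3.6  4.2] tz -0.09
```

View pics/s4.png

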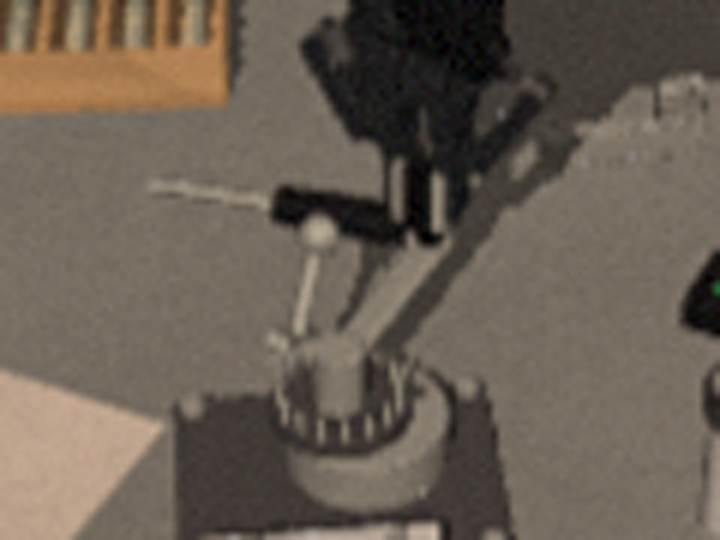

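View pics/t4.png

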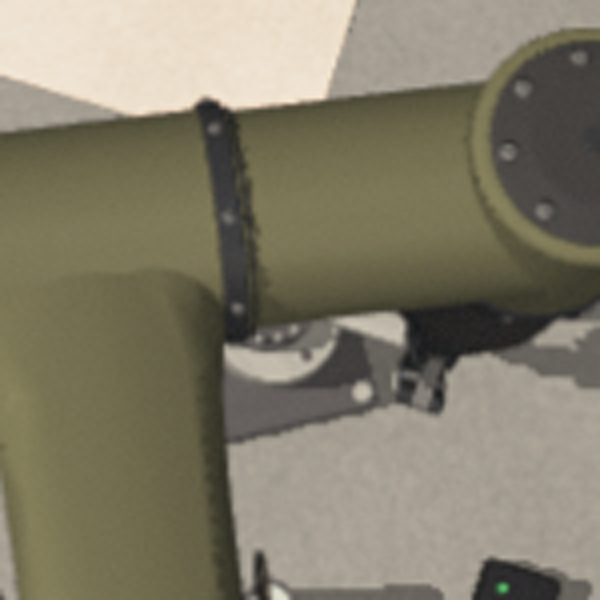

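```bash
cat > rq.py <<'E'
import sys
from m import *
P=[0.58465,-.03061,.2447]
def G(v): c,s=np.cos(P[2]),np.sin(P[2]); return np.array([P[0]+c*v[0]-s*v[1],P[1]+s*v[0]+c*v[1],v[2]])
def over(cam,raw,out,qs,box,k):
    im=cv2.imread(raw)[box[1]:box[3],box[0]:box[2]]
    im=cv2.resize(im,None,fx=k,fy=k,interpolation=cv2.INTER_CUBIC)
    for i,q in enumerate(qs):
        pts=[]
        for a in np.linspace(0,2*np.pi,90):
            u=proj(cam,G((-.014*np.sin(q)+.042*np.cos(a),-.014*np.cos(q)+.042*np.sin(a),.044)));pts.append((u+.5-np.array(box[:2]))*k)
        cv2.polylines(im,[np.round(pts).astype(np.int32)],True,[(0,0,255),(0,255,0),(255,0,0)][i],1)
    cv2.imwrite(out,im)
if __name__=="__main__":
    over("side","pics/raw_s0.png","pics/o_s0.png",[.2,.7],(190,140,270,200),9)
    over("top","pics/raw_t0.png","pics/o_t0.png",[.2,.7],(250,130,320,200),8)
    over("side","pics/raw_s4.png","pics/o_s4.png",[.7,1.1,1.5],(190,140,270,200),9)
E
python3 rq.py
```

```text
(no output)
```

View pics/o_s0.png

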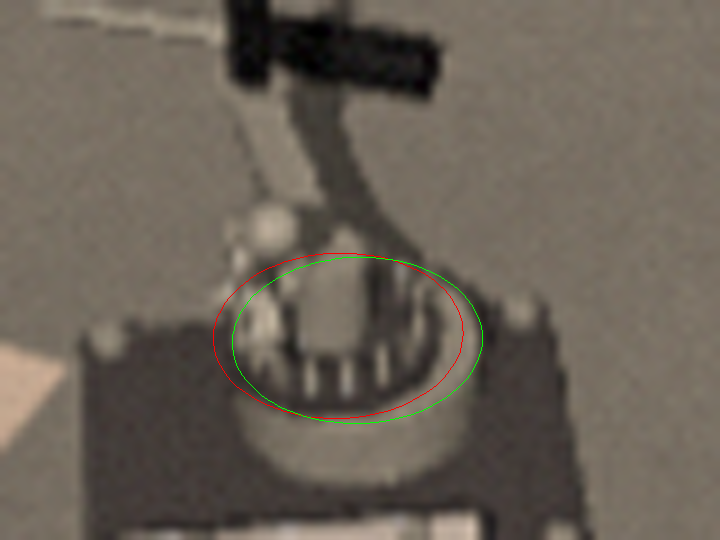

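View pics/o_t0.png

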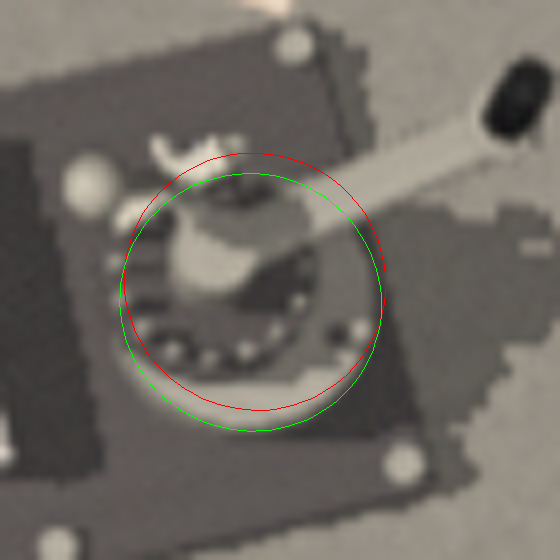

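View pics/o_s4.png

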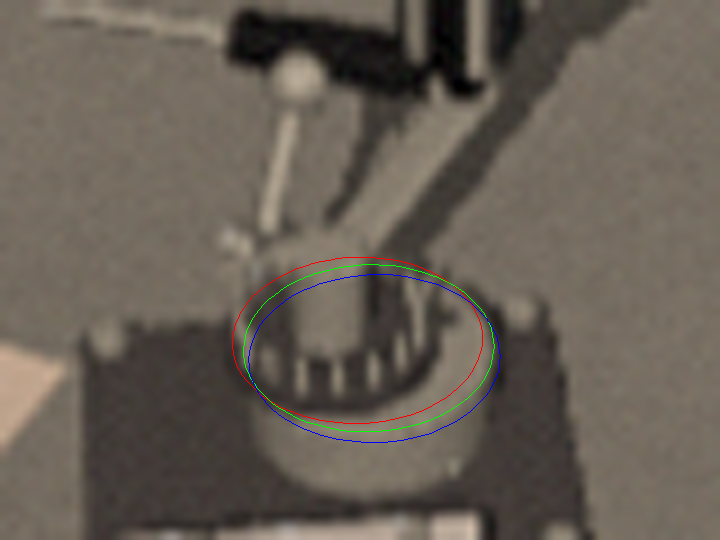

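```bash
python3 -m handwheel '[{"dx":0,"dy":-10,"dz":0.4,"roll":-5.7},{"dx":0,"dy":-10,"dz":0.4,"roll":-5.7},{"dx":0,"dy":-10,"dz":0.4,"roll":-5.7},{"dx":0,"dy":-10,"dz":0.4,"roll":-5.7},{"dx":0,"dy":-10,"dz":0.4,"roll":-5.7}]'; python3 st.py
python3 -m handwheel '[{"dx":0,"dy":-10,"dz":0.4,"roll":-5.7},{"dx":0,"dy":-10,"dz":0.4,"roll":-5.7},{"dx":0,"dy":-10,"dz":0.4,"roll":-5.7},{"dx":0,"dy":-10,"dz":0.4,"roll":-5.7},{"dx":0,"dy":-10,"dz":0.4,"roll":-5.7},{"dx":0,"dy":0,"dz":0,"roll":0}]'; python3 st.py
python3 - <<'E'
from m import *
snap("side","s5.png",(190,140,270,200),9);snap("top","t5.png",(210,90,360,240),4)
from rq import *
over("side","pics/raw_s5.png","pics/o_s5.png",[1.0,1.3],(190,140,270,200),9)
over("top","pics/raw_t5.png","pics/o_t5.png",[1.0,1.3],(250,130,320,200),8)
E
```

```text
clock: 8.75
eef_pos: [0.6048, -0.1265, 0.1037]
tool_rot: [-1.604, 1.568, 0.165]
wrist_force: [-2.1, 7.3, 11.1]
width: 0.0142
t8.8 r 0.0980 h 0.037 jaw-h 0.009 z 0.1037 Ftool [-11.1   0.6   7.6] tz -0.02
clock: 9.35
eef_pos: [0.6492, -0.1052, 0.1037]
tool_rot: [-2.025, 1.569, 0.241]
wrist_force: [-5.7, 5.4, 12.1]
width: 0.0144
t9.3 r 0.0987 h -0.469 jaw-h 0.018 z 0.1037 Ftool [-12.1   0.9   7.8] tz 0.08
```

View pics/o_s5.png

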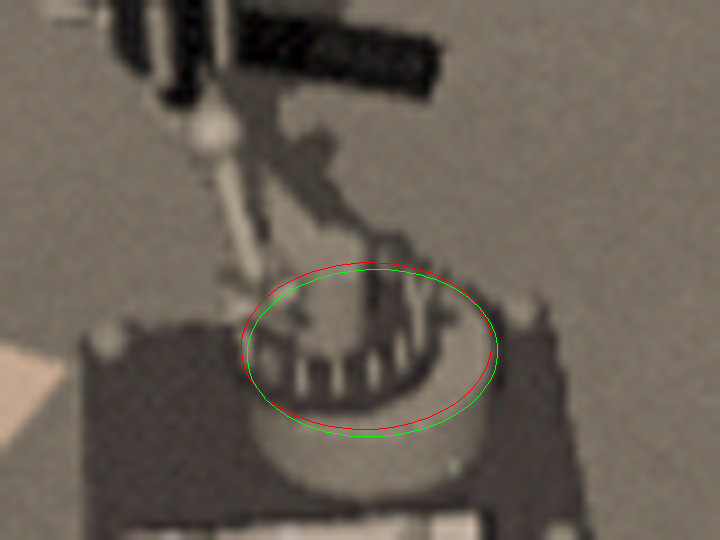

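View pics/o_t5.png

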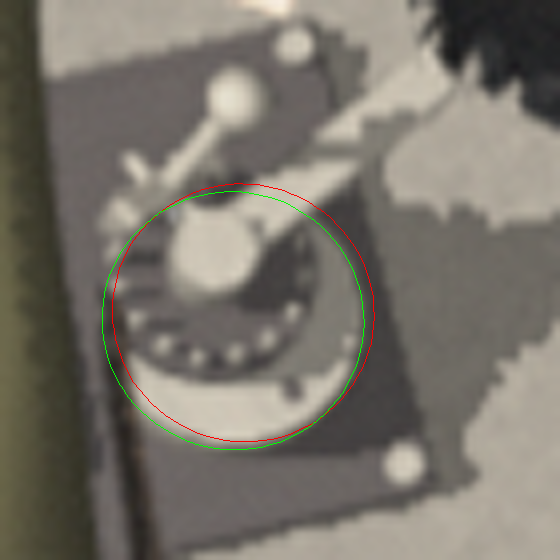

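```bash
cat > dot.py <<'E'
from rq import *
def dot(u,v):
    w=atz("top",(250+u/8-.5,130+v/8-.5),.044); d=w[:2]-np.array(P[:2]); c,s=np.cos(P[2]),np.sin(P[2])
    g=np.array([c*d[0]+s*d[1],-s*d[0]+c*d[1]]); print("guide xy",(g*1000).round(1),"r",(np.hypot(*g)*1000).round(1),"cw ang",-np.arctan2(g[1],g[0]).round(3))
if __name__=="__main__":
    dot(338,332);dot(290,388)
E
python3 dot.py
python3 - <<'E'
import cv2
for n in("t0","t5"):
    a=cv2.imread(f'pics/raw_{n}.png')[160:190,270:305];cv2.imwrite(f'pics/d_{n}.png',cv2.resize(a,None,fx=18,fy=18,interpolation=cv2.INTER_CUBIC))
E
```

```text
guide xy [-25.3 -35.6] r 43.6 cw ang 2.189
guide xy [-39.3 -16. ] r 42.5 cw ang 2.754
```

View pics/d_t0.png

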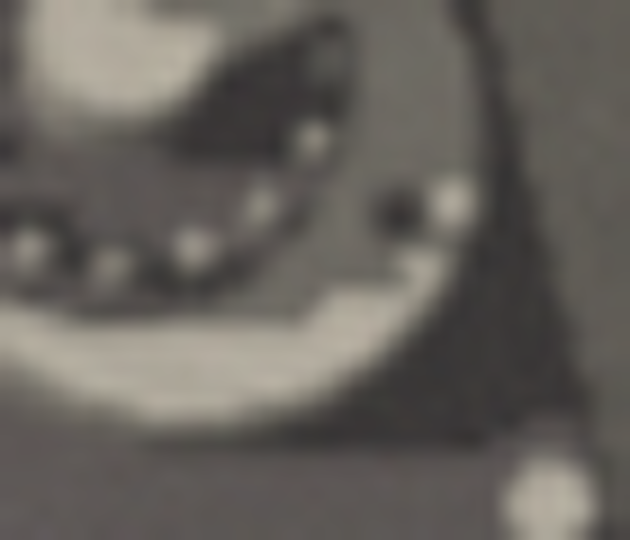

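View pics/d_t5.png

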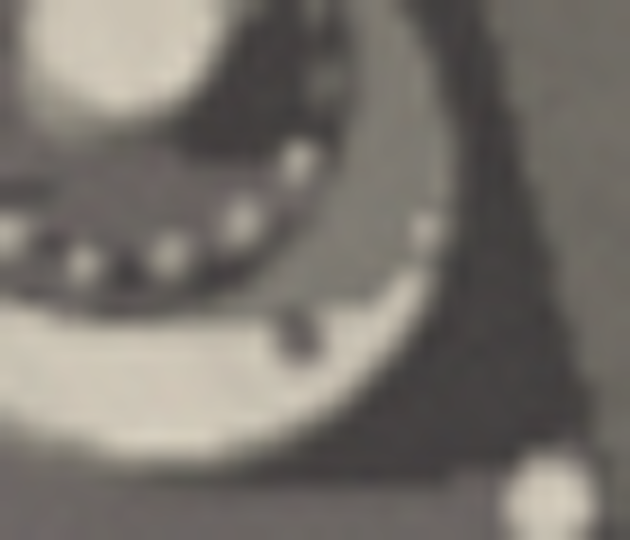

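```bash
python3 -m handwheel '[{"dx":0,"dy":10,"dz":0.4,"roll":5.7},{"dx":0,"dy":10,"dz":0.4,"roll":5.7},{"dx":0,"dy":10,"dz":0.5,"roll":5.7}]'; python3 st.py
python3 -m handwheel '[{"dx":0,"dy":10,"dz":0.5,"roll":5.7},{"dx":0,"dy":10,"dz":0.5,"roll":5.7},{"dx":0,"dy":10,"dz":0.5,"roll":5.7},{"dx":0,"dy":10,"dz":0.5,"roll":5.7},{"dx":0,"dy":10,"dz":0.5,"roll":5.7},{"dx":0,"dy":10,"dz":0.5,"roll":5.7},{"dx":0,"dy":10,"dz":0.5,"roll":5.7},{"dx":0,"dy":0,"dz":0,"roll":0}]'; python3 st.py
python3 -m handwheel '[{"dx":0,"dy":-10,"dz":0.4,"roll":-5.7},{"dx":0,"dy":-10,"dz":0.4,"roll":-5.7},{"dx":0,"dy":-10,"dz":0.4,"roll":-5.7},{"dx":0,"dy":-10,"dz":0.4,"roll":-5.7},{"dx":0,"dy":-10,"dz":0.4,"roll":-5.7},{"dx":0,"dy":0,"dz":0,"roll":0}]'; python3 st.py
python3 - <<'E'
from m import *
snap("side","s6.png",(190,140,270,200),9);snap("top","t6.png",(250,130,320,200),8)
E
```

```text
clock: 9.75
eef_pos: [0.6239, -0.1207, 0.1038]
tool_rot: [-1.585, 1.567, 0.375]
wrist_force: [-1.0, 9.3, 9.5]
width: 0.0147
t9.8 r 0.0983 h -0.166 jaw-h 0.021 z 0.1038 Ftool [-9.5 -2.7  8.9] tz 0.16
clock: 10.55
eef_pos: [0.5559, -0.1236, 0.1038]
tool_rot: [-1.063, 1.564, 0.202]
wrist_force: [5.5, 5.4, 6.2]
width: 0.0143
t10.6 r 0.0974 h 0.545 jaw-h 0.006 z 0.1038 Ftool [-6.2 -3.7  6.8] tz -0.12
clock: 11.15
eef_pos: [0.6056, -0.1264, 0.1038]
tool_rot: [-1.337, 1.567, 0.432]
wrist_force: [-2.2, 9.4, 10.8]
width: 0.0141
t11.2 r 0.0981 h 0.030 jaw-h 0.017 z 0.1038 Ftool [-10.7   0.2   9.7] tz 0.08
```

View pics/s6.png

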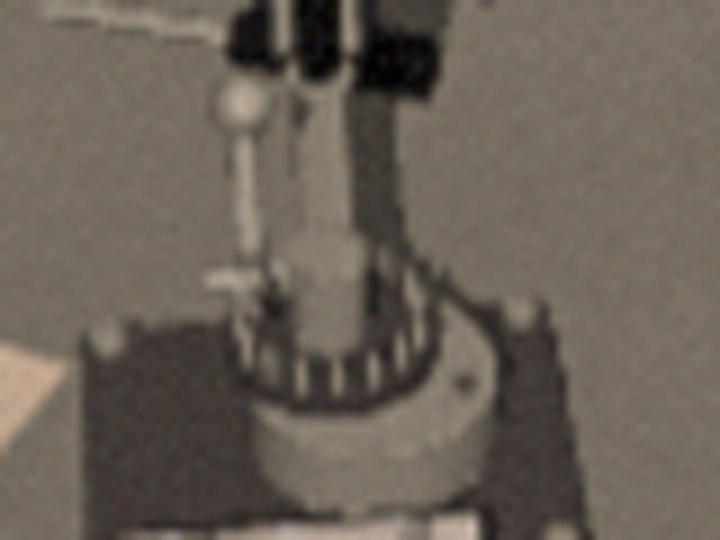

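View pics/t6.png

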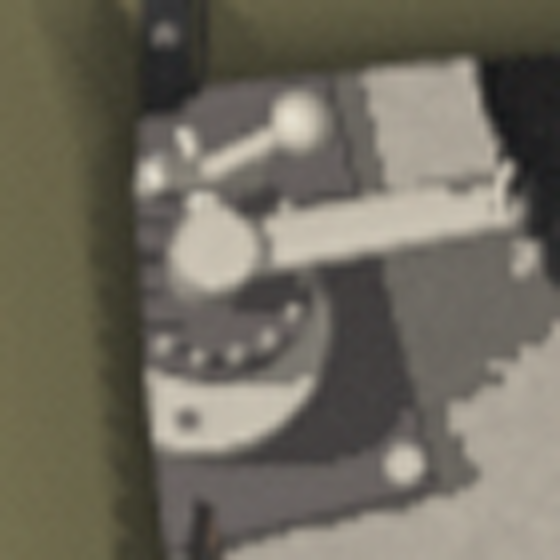

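```bash
python3 - <<'E'
from dot import *
dot(187,418)
w=atz("side",(190+463/9-.5,140+382/9-.5),.044);d=w[:2]-np.array(P[:2]);c,s=np.cos(P[2]),np.sin(P[2]);g=np.array([c*d[0]+s*d[1],-s*d[0]+c*d[1]]);print(g,-np.arctan2(g[1],g[0]))
E
```

```text
guide xy [-41.   18.3] r 44.9 cw ang -2.721
[-0.0421705  0.0150727] -2.7983204030335553
```

```bash
python3 -m handwheel '[{"dx":0,"dy":10,"dz":0.5,"roll":5.7},{"dx":0,"dy":10,"dz":0.5,"roll":5.7},{"dx":0,"dy":10,"dz":0.5,"roll":5.7}]'; python3 st.py
python3 -m handwheel '[{"dx":0,"dy":10,"dz":0.5,"roll":5.7},{"dx":0,"dy":5,"dz":0.1,"roll":2.9},{"dx":0,"dy":0,"dz":0,"roll":0}]'; python3 st.py
python3 - <<'E'
from m import *
snap("side","s7.png",(190,140,270,200),9);snap("top","t7.png",(250,130,320,200),8)
E
```

```text
clock: 11.55
eef_pos: [0.5758, -0.1278, 0.1038]
tool_rot: [-1.19, 1.564, 0.273]
wrist_force: [4.7, 8.3, 7.7]
width: 0.0143
t11.6 r 0.0976 h 0.335 jaw-h 0.017 z 0.1038 Ftool [-7.7 -3.8  8.8] tz 0.04
clock: 11.85
eef_pos: [0.561, -0.1251, 0.1038]
tool_rot: [-1.043, 1.564, 0.272]
wrist_force: [4.9, 7.0, 6.6]
width: 0.0147
t11.8 r 0.0974 h 0.490 jaw-h 0.010 z 0.1038 Ftool [-6.6 -3.   8.1] tz -0.02
```

View pics/s7.png

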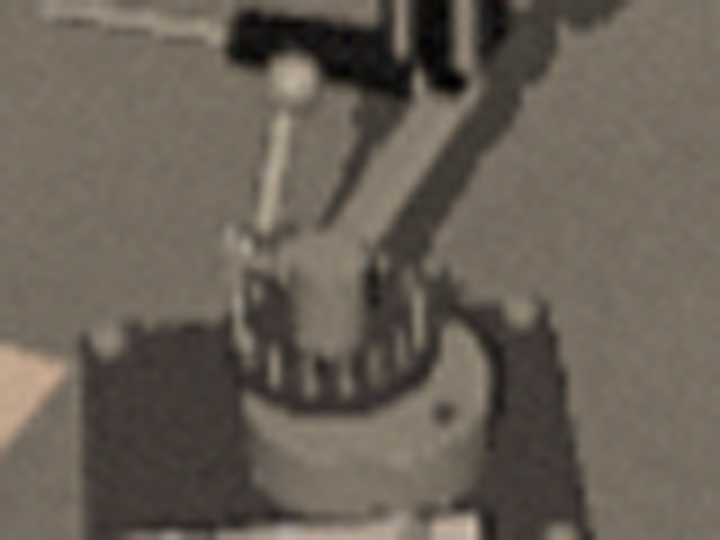

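View pics/t7.png

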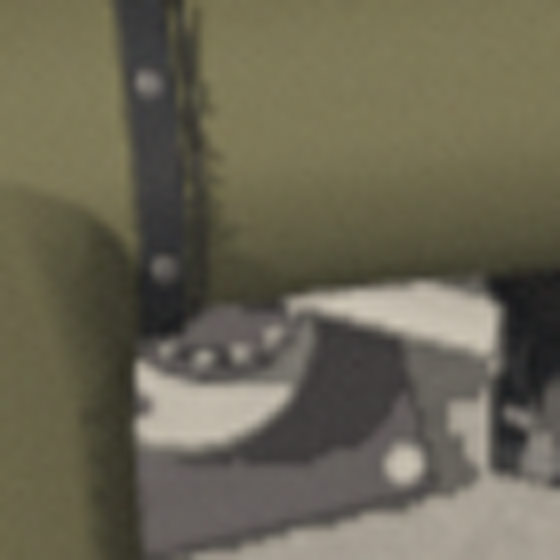

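```bash
python3 - <<'E'
from dot import *
for u,v in((463,382),(444,411)):
    w=atz("side",(190+u/9-.5,140+v/9-.5),.044);d=w[:2]-np.array(P[:2]);c,s=np.cos(P[2]),np.sin(P[2]);g=np.array([c*d[0]+s*d[1],-s*d[0]+c*d[1]]);print(g.round(4),2*np.pi-np.arctan2(g[1],g[0])-np.pi/2)
E
```

```text
[-0.0422  0.0151] 1.9140685773511343
[-0.0345  0.0285] 2.2608821441190265
```

```bash
python3 -m handwheel '[{"dx":0,"dy":0,"dz":0,"roll":0},{"dx":0,"dy":0,"dz":0,"roll":0},{"dx":-10,"dy":0,"dz":0,"roll":0},{"dx":-30,"dy":0,"dz":0,"roll":0},{"dx":-40,"dy":0,"dz":0,"roll":0},{"dx":-40,"dy":0,"dz":0,"roll":0},{"dx":0,"dy":0,"dz":0,"roll":0}]' 0.4
python3 st.py
python3 - <<'E'
import cv2
a=cv2.imread('pics/raw_t0.png')[145:195,95:155];cv2.imwrite('pics/g_t.png',cv2.resize(a,None,fx=12,fy=12,interpolation=cv2.INTER_CUBIC))
b=cv2.imread('pics/raw_s0.png')[280:330,170:235];cv2.imwrite('pics/g_s.png',cv2.resize(b,None,fx=12,fy=12,interpolation=cv2.INTER_CUBIC))
E
```

```text
clock: 12.65
eef_pos: [0.5605, -0.128, 0.229]
tool_rot: [-1.517, 1.56, -0.204]
wrist_force: [-0.1, -0.8, 1.3]
width: 0.0513
t12.7 r 0.1003 h 0.487 jaw-h 0.016 z 0.2290 Ftool [-1.3 -0.1 -0.8] tz -0.01
```

View pics/g_t.png

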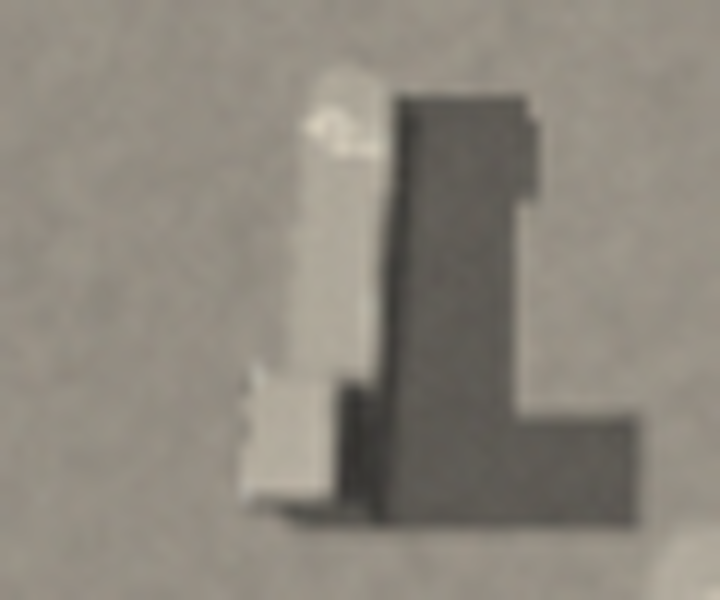

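View pics/g_s.png

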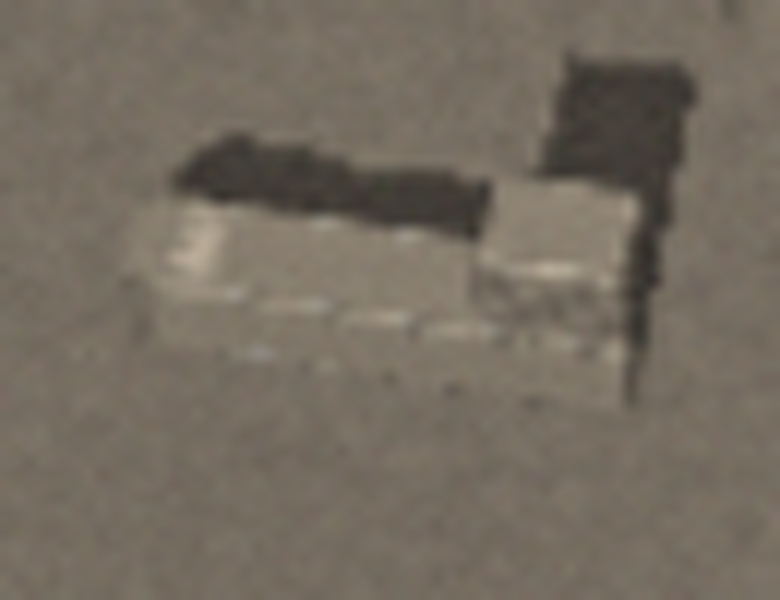

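```bash
python3 - <<'E'
from m import *
from scipy.optimize import least_squares
T=lambda u,v:(95+u/12-.5,145+v/12-.5);S=lambda u,v:(170+u/12-.5,280+v/12-.5)
o=[("top",T(255,370),(-.022,.01,.048)),("top",T(338,380),(-.022,-.01,.048)),("top",T(332,500),(-.05,-.01,.048)),("top",T(243,497),(-.05,.01,.048)),("top",T(352,66),(.05,0,.022)),
("top",T(292,300),(.0-.004,.01,.022)),
("side",S(490,183),(-.022,-.01,.048)),("side",S(637,198),(-.05,-.01,.048)),("side",S(622,280),(-.05,.01,.048)),("side",S(478,265),(-.022,.01,.048)),("side",S(632,405),(-.05,.01,0))]
def G(p,v): c,s=np.cos(p[2]),np.sin(p[2]); return np.array([p[0]+c*v[0]-s*v[1],p[1]+s*v[0]+c*v[1],v[2]])
f=lambda p:np.concatenate([proj(c,G(p,v))-u for c,u,v in o])
r=least_squares(f,[.57,.37,-.1],loss="soft_l1");p=r.x;print(p,f(p).reshape(-1,2).round(1).tolist())
g=G(p,(-.036,0,.035));print("grip",g)
go((g[0],g[1],.2),p[2]+np.pi/2)
E
```

```text
[ 0.57574799  0.37007336 -0.00965247] [[-0.2, -0.1], [0.5, -0.9], [0.3, -0.0], [0.1, 0.1], [-0.1, 0.1], [-0.1, 0.7], [0.4, -0.7], [0.3, -0.5], [-0.1, 0.6], [-0.5, 0.3], [-0.1, 1.0]]
grip [0.53974967 0.37042084 0.035     ]
t12.65 at [ 0.5605 -0.128   0.229 ] jaw yaw 2.883 toolx [ 0.01  -0.002 -1.   ] F [-0.1 -0.8  1.3] w 0.0513 q6 -0.38
 delta tool mm [ 27.8 147.7 476.5]
 roll deg 75.8
```

```bash
python3 -m handwheel '[{"dx":0,"dy":6,"dz":20,"roll":0},{"dx":0,"dy":11.5,"dz":37,"roll":0},{"dx":0,"dy":11.5,"dz":37,"roll":0},{"dx":0,"dy":11.5,"dz":37,"roll":0},{"dx":0,"dy":11.5,"dz":37,"roll":0},{"dx":0,"dy":11.5,"dz":37,"roll":0},{"dx":0,"dy":11.5,"dz":37,"roll":0},{"dx":0,"dy":11.5,"dz":37,"roll":0},{"dx":0,"dy":11.5,"dz":37,"roll":0},{"dx":0,"dy":11.5,"dz":37,"roll":0},{"dx":0,"dy":11.5,"dz":37,"roll":0},{"dx":0,"dy":11.5,"dz":37,"roll":0},{"dx":0,"dy":11,"dz":35,"roll":0},{"dx":0,"dy":5,"dz":15,"roll":0},{"dx":0,"dy":0,"dz":0,"roll":0}]'
python3 -m handwheel '[{"dx":0,"dy":0,"dz":0,"roll":7.6},{"dx":0,"dy":0,"dz":0,"roll":7.6},{"dx":0,"dy":0,"dz":0,"roll":7.6},{"dx":0,"dy":0,"dz":0,"roll":7.6},{"dx":0,"dy":0,"dz":0,"roll":7.6},{"dx":0,"dy":0,"dz":0,"roll":7.6},{"dx":0,"dy":0,"dz":0,"roll":7.6},{"dx":0,"dy":0,"dz":0,"roll":7.6},{"dx":0,"dy":0,"dz":0,"roll":7.6},{"dx":0,"dy":0,"dz":0,"roll":7.6},{"dx":0,"dy":0,"dz":0,"roll":0}]'
python3 - <<'E'
from m import *
go((.5397,.3704,.017),1.561)
snap("side","s8.png",(160,90,320,210),5);snap("top","t8.png",(200,80,340,220),5)
E
```

```text
clock: 14.15
eef_pos: [0.5366, 0.3737, 0.2202]
tool_rot: [2.736, 1.569, -2.232]
wrist_force: [-0.2, -0.3, -1.2]
width: 0.0512
clock: 15.25
eef_pos: [0.5375, 0.3709, 0.2218]
tool_rot: [-0.453, 1.57, -0.469]
wrist_force: [0.4, -0.7, -0.8]
width: 0.0514
t15.25 at [0.5375 0.3709 0.2218] jaw yaw 1.554 toolx [ 0. -0. -1.] F [ 0.4 -0.7 -0.8] w 0.0514 q6 -2.50
 delta tool mm [204.8  -0.4   2.1]
 roll deg -0.4
```

View pics/s8.png

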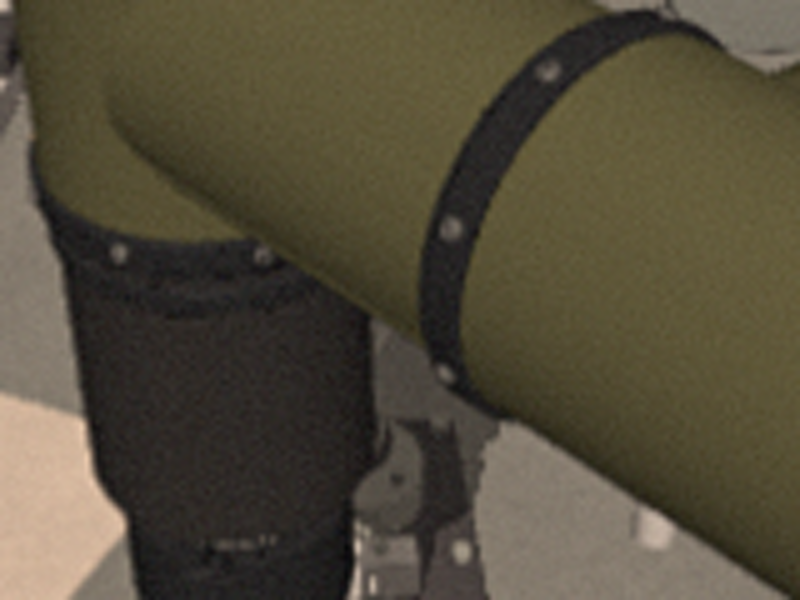

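View pics/t8.png

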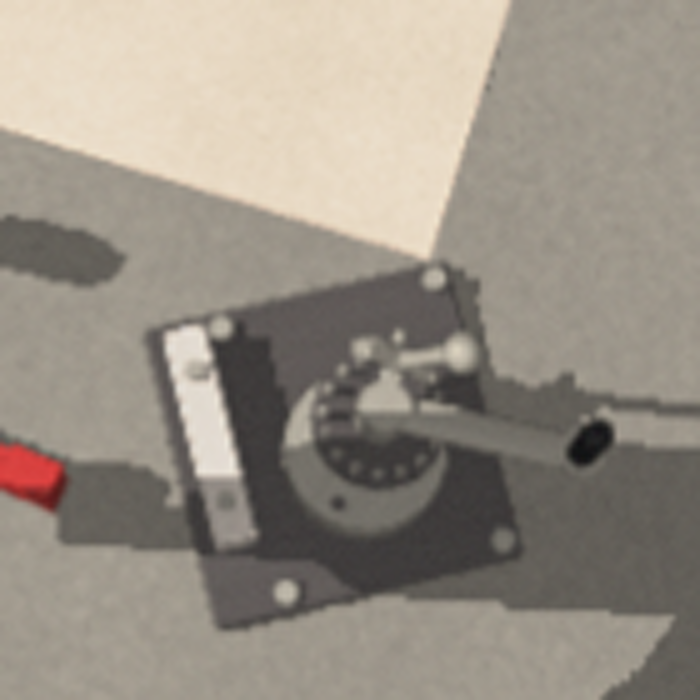

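```bash
python3 - <<'E'
from rq import *
w=atz("top",(200+337/5-.5,80+503/5-.5),.044);d=w[:2]-np.array(P[:2]);c,s=np.cos(P[2]),np.sin(P[2]);g=np.array([c*d[0]+s*d[1],-s*d[0]+c*d[1]]);print(g.round(4),(-np.arctan2(g[1],g[0]))%(2*np.pi)-np.pi/2)
over("top","pics/raw_t8.png","pics/o_t8.png",[2.16,2.45],(245,130,315,200),8)
E
python3 -m handwheel '[{"dx":25,"dy":0,"dz":1,"roll":0},{"dx":40,"dy":0,"dz":1,"roll":0},{"dx":40,"dy":0,"dz":0,"roll":0},{"dx":40,"dy":0,"dz":0,"roll":0},{"dx":30,"dy":0,"dz":0,"roll":0},{"dx":20,"dy":0,"dz":0,"roll":0},{"dx":8,"dy":0,"dz":0,"roll":0},{"dx":0,"dy":0,"dz":0,"roll":0}]'
python3 -c "
from m import *
go((.5397,.3704,.017),1.561)
snap('top','t9.png',(95,130,215,220),6)"
```

```text
[-0.0333  0.0321] 2.3378334142650794
clock: 16.15
eef_pos: [0.5388, 0.3716, 0.0174]
tool_rot: [-2.151, 1.569, -2.164]
wrist_force: [-0.1, -0.0, -0.0]
width: 0.0514
t16.15 at [0.5388 0.3716 0.0174] jaw yaw 1.558 toolx [-0.001 -0.002 -1.   ] F [-0.1 -0.  -0. ] w 0.0514 q6 -2.49
 delta tool mm [ 0.4 -1.1  0.9]
 roll deg -0.2
```

View pics/o_t8.png

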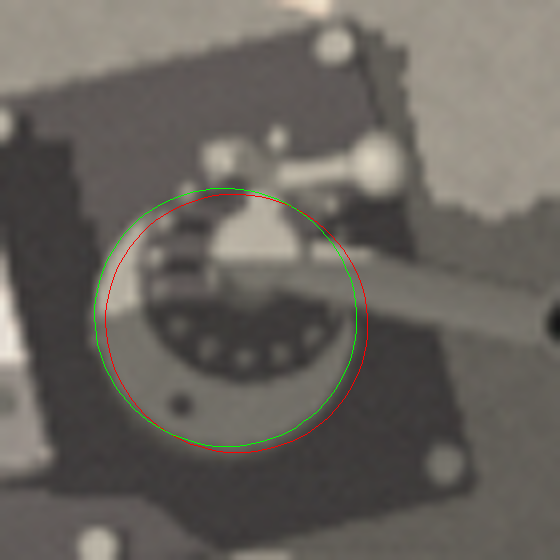

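View pics/t9.png

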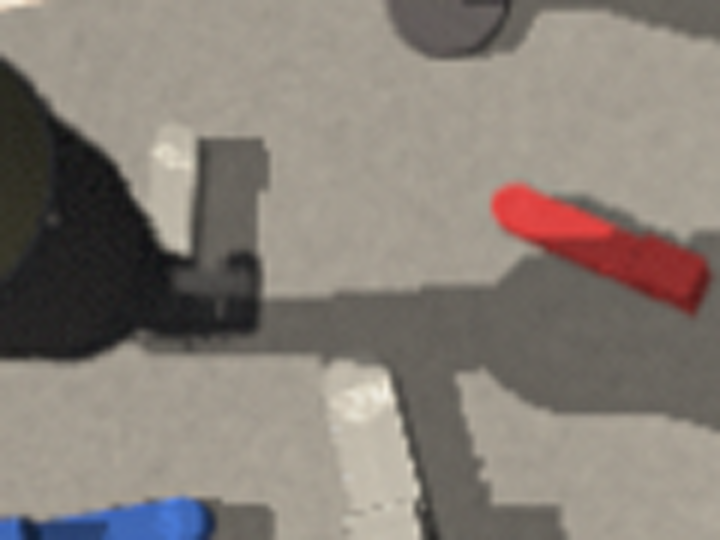

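```bash
python3 -m handwheel '[{"dx":0,"dy":0,"dz":0,"roll":0},{"dx":0,"dy":0,"dz":0,"roll":0},{"dx":0,"dy":0,"dz":0,"roll":0},{"dx":0,"dy":0,"dz":0,"roll":0},{"dx":0,"dy":0,"dz":0,"roll":0}]' 1
python3 -m handwheel '[{"dx":-15,"dy":0,"dz":0,"roll":0},{"dx":-35,"dy":0,"dz":0,"roll":0},{"dx":-40,"dy":0,"dz":0,"roll":0},{"dx":-40,"dy":0,"dz":0,"roll":0},{"dx":-30,"dy":0,"dz":0,"roll":0},{"dx":0,"dy":0,"dz":0,"roll":0}]' 1
python3 -c "
from m import *
go((.5397,.3704,.017),1.561)
snap('top','t10.png',(75,110,215,220),5)
snap('side','s10.png',(120,220,280,340),5)"
```

```text
clock: 16.7
eef_pos: [0.5398, 0.3728, 0.0201]
tool_rot: [0.537, 1.568, 0.523]
wrist_force: [-0.6, -1.9, 5.4]
width: 0.0188
clock: 17.3
eef_pos: [0.5405, 0.3734, 0.1852]
tool_rot: [0.731, 1.562, 0.717]
wrist_force: [0.1, 0.3, -2.7]
width: 0.0188
t17.30 at [0.5405 0.3734 0.1852] jaw yaw 1.557 toolx [ 0.007  0.006 -1.   ] F [ 0.1  0.3 -2.7] w 0.0188 q6 -2.49
 delta tool mm [168.1  -4.1  -2. ]
 roll deg -0.2
```

View pics/t10.png

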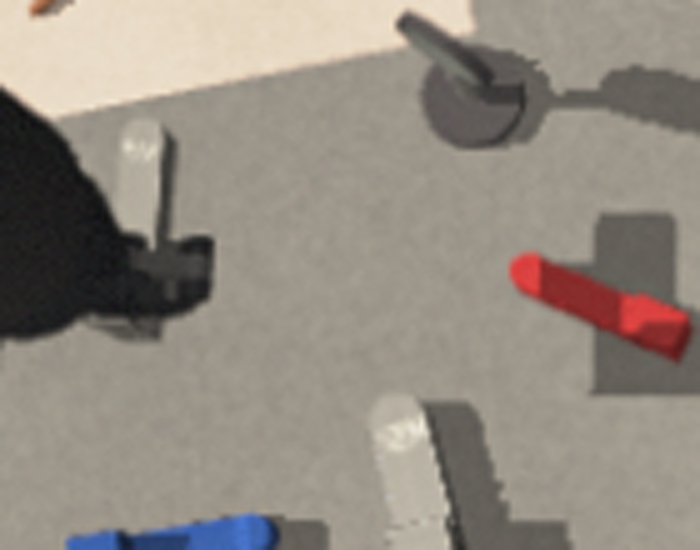

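View pics/s10.png

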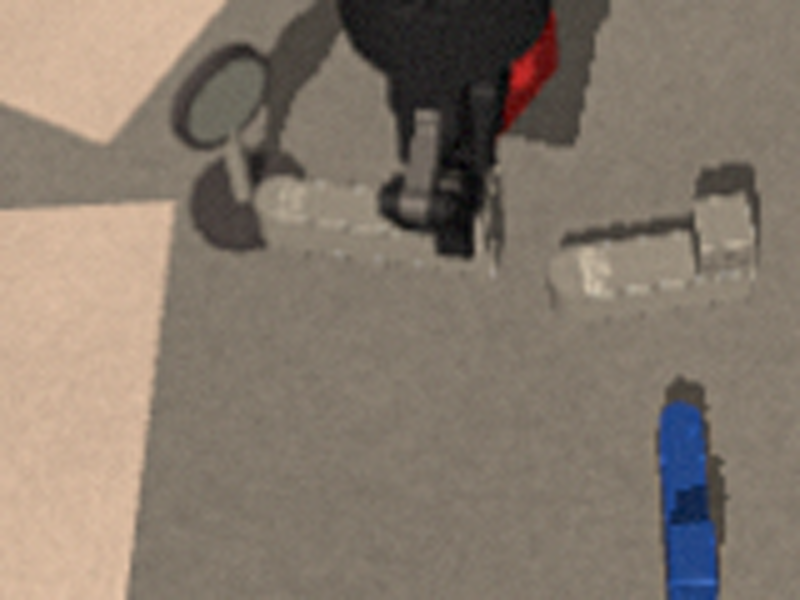

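```bash
python3 - <<'E'
from rq import *
for q in("torch","converter","eyepiece"):
    for c in("top","side"):
        print(q,c,[(np.round(x["xy"],1).tolist(),round(x["p"],2)) for x in manip.recognise(c,q)[:2]])
print(tri((292.5,174.5),(277,241)),atz("top",(277,241),.092),atz("side",(291,198),0))
print(pose()[0],G((-.146,.0627,.0336)))
p=G((-.146,.0627,.2));go(p,.2447+np.pi/2)
E
```

```text
torch top []
torch side []
converter top [([334.4, 247.5], 0.81)]
converter side []
eyepiece top [([164.7, 282.5], 0.69), ([105.4, 149.4], 0.38)]
eyepiece side [([328.3, 269.4], 0.55)]
(array([ 0.38941188, -0.02960407,  0.08891348]), np.float64(0.0007223040876954303)) [ 0.38897043 -0.02934959  0.092     ] [ 0.38642339 -0.02314056  0.        ]
[0.53866057 0.37201788 0.17685326] [ 0.4278093  -0.00514856  0.0336    ]
t17.70 at [0.5387 0.372  0.1769] jaw yaw 1.557 toolx [-0.002 -0.002 -1.   ] F [ 0.3  0.2 -2.6] w 0.0192 q6 -2.49
 delta tool mm [ -22.3 -378.7 -105.6]
 roll deg -14.8
```

```bash
python3 -m handwheel '[{"dx":0,"dy":0,"dz":0,"roll":-7.4},{"dx":0,"dy":0,"dz":0,"roll":-7.4},{"dx":0,"dy":0,"dz":0,"roll":0}]'
python3 - <<'E'
from rq import *
go(G((-.134,.0627,.18)),.2447+np.pi/2)
E
```

```text
clock: 18.0
eef_pos: [0.5389, 0.3722, 0.1776]
tool_rot: [-2.501, 1.57, -2.255]
wrist_force: [-0.2, 0.1, -2.8]
width: 0.0194
t18.00 at [0.5389 0.3722 0.1776] jaw yaw 1.816 toolx [-0.001 -0.001 -1.   ] F [-0.2  0.1 -2.8] w 0.0194 q6 -2.23
 delta tool mm [  -2.  -339.1 -187.4]
 roll deg 0.0
```

```bash
python3 -m handwheel '[{"dx":0,"dy":-18,"dz":-10,"roll":0},{"dx":0,"dy":-32,"dz":-17.5,"roll":0},{"dx":0,"dy":-32,"dz":-17.5,"roll":0},{"dx":0,"dy":-32,"dz":-18,"roll":0},{"dx":0,"dy":-32,"dz":-18,"roll":0},{"dx":0,"dy":-32,"dz":-18,"roll":0},{"dx":0,"dy":-32,"dz":-18,"roll":0},{"dx":0,"dy":-32,"dz":-18,"roll":0},{"dx":0,"dy":-32,"dz":-17.5,"roll":0},{"dx":0,"dy":-32,"dz":-17.5,"roll":0},{"dx":0,"dy":-21,"dz":-11,"roll":0},{"dx":0,"dy":-12,"dz":-6.5,"roll":0},{"dx":0,"dy":0,"dz":0,"roll":0},{"dx":0,"dy":0,"dz":0,"roll":0}]'
python3 - <<'E'
from rq import *
go(G((-.134,.0627,.0345)),.2447+np.pi/2)
snap('top','t11.png',(200,110,340,260),5)
snap('side','s11.png',(170,110,330,230),5)
E
```

```text
clock: 19.4
eef_pos: [0.4391, -0.0017, 0.1782]
tool_rot: [0.893, 1.571, 1.135]
wrist_force: [0.7, 0.3, -2.4]
width: 0.0193
t19.40 at [ 0.4391 -0.0017  0.1782] jaw yaw 1.813 toolx [ 0.  0. -1.] F [ 0.7  0.3 -2.4] w 0.0193 q6 -1.79
 delta tool mm [143.7  -0.6   0.2]
 roll deg -0.1
```

View pics/t11.png

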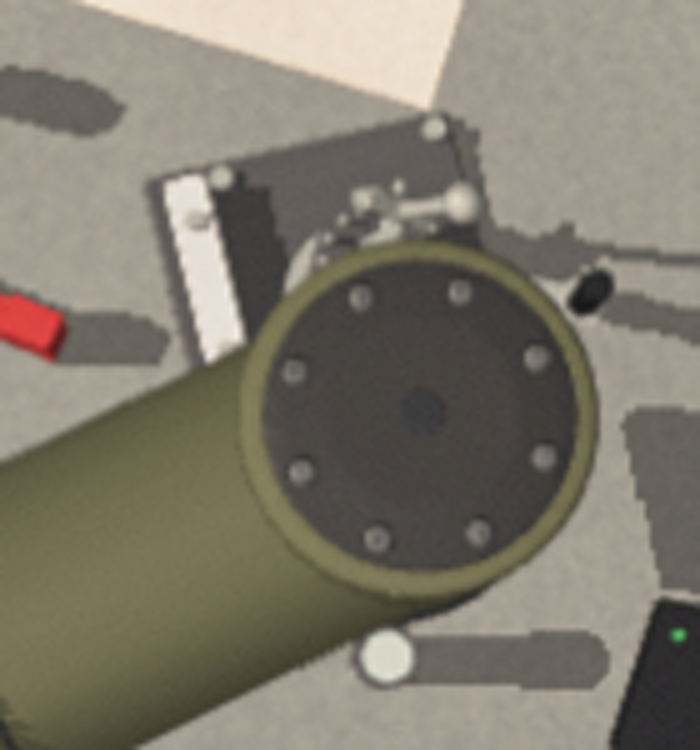

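View pics/s11.png

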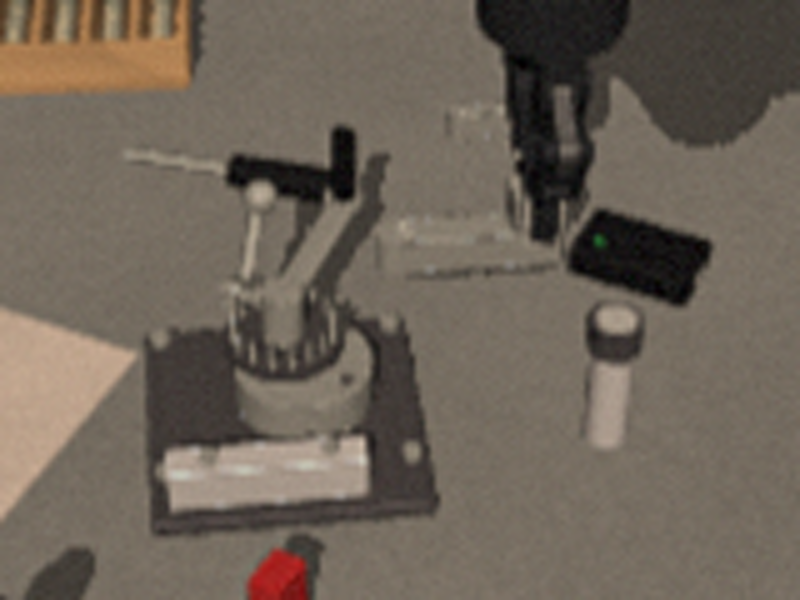

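```bash
python3 -m handwheel '[{"dx":20,"dy":0,"dz":0,"roll":0},{"dx":30,"dy":0,"dz":0,"roll":0},{"dx":30,"dy":0,"dz":0,"roll":0},{"dx":30,"dy":0,"dz":0,"roll":0},{"dx":20,"dy":0,"dz":0,"roll":0},{"dx":10,"dy":0,"dz":0,"roll":0},{"dx":0,"dy":0,"dz":0,"roll":0},{"dx":0,"dy":0,"dz":0,"roll":0}]'
python3 - <<'E'
from rq import *
go(G((-.134,.0627,.0345)),.2447+np.pi/2)
snap('side','s12.png',(195,140,305,220),7)
snap('top','t12.png',(200,110,340,260),5)
p,R,s=pose();c,sn=np.cos(P[2]),np.sin(P[2]);d=p-np.array([P[0],P[1],0]);g=np.array([c*d[0]+sn*d[1],-sn*d[0]+c*d[1]]);print("TCP guide",g)
im=cv2.imread('pics/s12.png')
u0=p[2]-.0201
for v in [(g[0]+.086,g[1],u0+.022),(g[0]+.076,g[1]+.01,u0+.022),(g[0]-.014,g[1]+.01,u0),(g[0]+.076,g[1]+.01,u0),(g[0]+.014,g[1]+.01,u0+.048),(-.041,.0738,.042),(-.041,.0958,.042),(.074,.0738,.042),(.074,.0958,.042)]:
    a=(proj("side",G(v))+.5-[195,140])*7;cv2.circle(im,tuple(np.round(a).astype(int)),3,(0,0,255),1)
cv2.imwrite('pics/s12o.png',im)
E
```

```text
clock: 20.3
eef_pos: [0.4398, -0.0016, 0.0394]
tool_rot: [-0.444, 1.569, -0.199]
wrist_force: [-0.2, -0.3, -2.1]
width: 0.0191
t20.30 at [ 0.4398 -0.0016  0.0394] jaw yaw 1.816 toolx [ 0.001 -0.    -1.   ] F [-0.2 -0.3 -2.1] w 0.0191 q6 -1.79
 delta tool mm [ 4.9 -0.5 -0.5]
 roll deg 0.0
TCP guide [-0.13329785  0.06321362]
```

View pics/s12o.png

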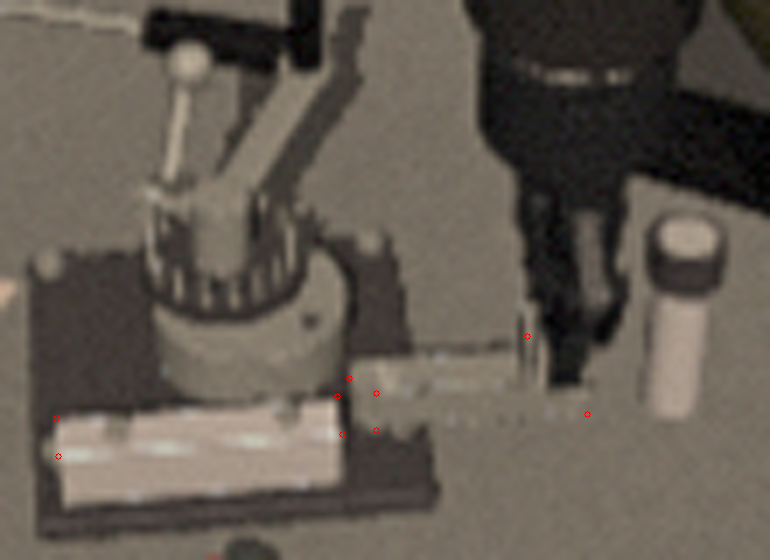

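View pics/t12.png

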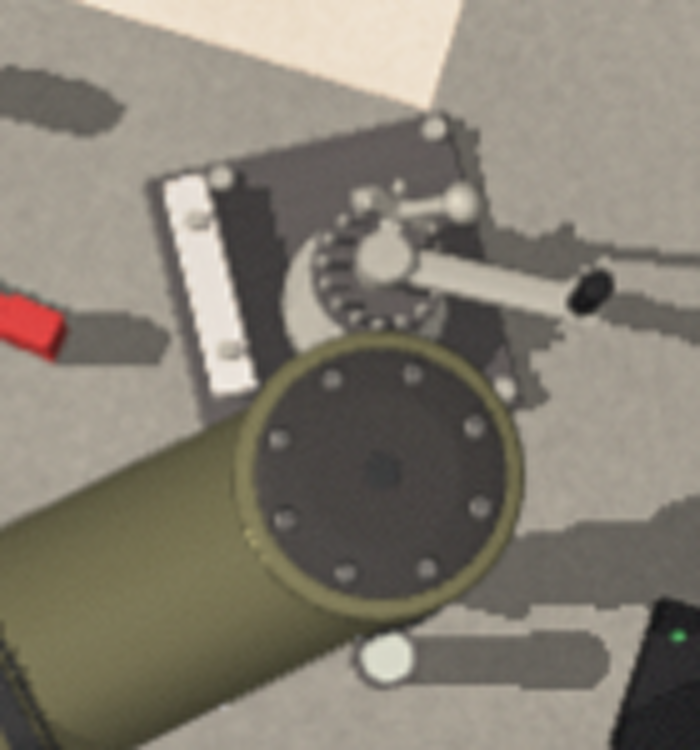

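```bash
cat > gs.py <<'E'
from rq import *
p,R,s=pose();c,sn=np.cos(P[2]),np.sin(P[2]);d=p-np.array([P[0],P[1],0]);g=np.array([c*d[0]+sn*d[1],-sn*d[0]+c*d[1]]);F=R.T@np.array(s["wrist_force"])
print("t%.2f TCP guide mm"%s["clock"],(g*1000).round(1),"z %.4f"%p[2],"nose x %.1f"%(g[0]*1000+86),"F tool",F.round(1),"w",round(s["width"],4))
E
python3 -m handwheel '[{"dx":3,"dy":-0.6,"dz":0,"roll":0},{"dx":3,"dy":0,"dz":0,"roll":0},{"dx":0,"dy":0,"dz":0,"roll":0}]';python3 gs.py
python3 -m handwheel '[{"dx":0,"dy":0,"dz":5,"roll":0},{"dx":0,"dy":0,"dz":6,"roll":0},{"dx":0,"dy":0,"dz":6,"roll":0},{"dx":0,"dy":0,"dz":5,"roll":0},{"dx":0,"dy":0,"dz":0,"roll":0}]';python3 gs.py
python3 -m handwheel '[{"dx":0,"dy":0,"dz":4,"roll":0},{"dx":0,"dy":0,"dz":4,"roll":0},{"dx":0,"dy":0,"dz":4,"roll":0},{"dx":0,"dy":0,"dz":4,"roll":0},{"dx":0,"dy":0,"dz":0,"roll":0}]';python3 gs.py
```

```text
clock: 20.7
eef_pos: [0.4393, -0.0025, 0.0322]
tool_rot: [0.06, 1.57, 0.304]
wrist_force: [-0.5, 0.2, -2.8]
width: 0.0189
t20.70 TCP guide mm [-134.2   62.5] z 0.0322 nose x -48.2 F tool [ 2.8  0.3 -0.4] w 0.0189
clock: 21.2
eef_pos: [0.4611, 0.0029, 0.0322]
tool_rot: [-2.604, 1.57, -2.36]
wrist_force: [-0.2, 0.2, -1.3]
width: 0.0189
t21.20 TCP guide mm [-111.8   62.4] z 0.0322 nose x -25.8 F tool [ 1.3  0.3 -0.1] w 0.0189
clock: 21.7
eef_pos: [0.4764, 0.0067, 0.0323]
tool_rot: [-2.299, 1.571, -2.055]
wrist_force: [0.6, -0.7, -1.9]
width: 0.0189
t21.70 TCP guide mm [-96.   62.5] z 0.0323 nose x -10.0 F tool [ 1.9 -0.8  0.4] w 0.0189
```

```bash
python3 -m handwheel '[{"dx":0,"dy":0,"dz":4,"roll":0},{"dx":0,"dy":0,"dz":4,"roll":0},{"dx":0,"dy":0,"dz":4,"roll":0},{"dx":0,"dy":0,"dz":4,"roll":0},{"dx":0,"dy":0,"dz":0,"roll":0}]';python3 gs.py
python3 -m handwheel '[{"dx":0,"dy":0,"dz":4,"roll":0},{"dx":0,"dy":0,"dz":4,"roll":0},{"dx":0,"dy":0,"dz":4,"roll":0},{"dx":0,"dy":0,"dz":4,"roll":0},{"dx":0,"dy":0,"dz":4,"roll":0},{"dx":0,"dy":0,"dz":0,"roll":0}]';python3 gs.py
```

```text
clock: 22.2
eef_pos: [0.492, 0.0106, 0.0323]
tool_rot: [-2.13, 1.571, -1.885]
wrist_force: [0.4, 0.3, -2.2]
width: 0.0191
t22.20 TCP guide mm [-79.9  62.4] z 0.0323 nose x 6.1 F tool [2.2 0.2 0.5] w 0.0191
clock: 22.8
eef_pos: [0.5114, 0.0154, 0.0322]
tool_rot: [-2.362, 1.571, -2.118]
wrist_force: [-0.0, 0.2, -1.8]
width: 0.0189
t22.80 TCP guide mm [-59.9  62.4] z 0.0322 nose x 26.1 F tool [1.8 0.2 0. ] w 0.0189
```

```bash
Z='{"dx":0,"dy":0,"dz":0,"roll":0}'
python3 -m handwheel '[{"dx":0,"dy":0.5,"dz":0,"roll":0},{"dx":0,"dy":0,"dz":0,"roll":0}]'>/dev/null;python3 gs.py
python3 -m handwheel '[{"dx":0,"dy":0.5,"dz":0,"roll":0},{"dx":0,"dy":0,"dz":0,"roll":0}]'>/dev/null;python3 gs.py
python3 -m handwheel '[{"dx":0,"dy":0.5,"dz":0,"roll":0},{"dx":0,"dy":0,"dz":0,"roll":0}]'>/dev/null;python3 gs.py
```

```text
t23.00 TCP guide mm [-60.5  63. ] z 0.0323 nose x 25.5 F tool [ 1.  -0.3 -0.5] w 0.0189
t23.20 TCP guide mm [-60.4  63.5] z 0.0323 nose x 25.6 F tool [ 3.  -0.2  0.3] w 0.0192
t23.40 TCP guide mm [-60.4  64. ] z 0.0323 nose x 25.6 F tool [3.1 0.1 0.5] w 0.0187
```

```bash
python3 -m handwheel '[{"dx":0,"dy":-0.7,"dz":0,"roll":0},{"dx":0,"dy":-0.8,"dz":0,"roll":0},{"dx":0,"dy":-0.5,"dz":0,"roll":0},{"dx":0,"dy":0,"dz":0,"roll":0}]'>/dev/null;python3 gs.py
python3 -m handwheel '[{"dx":0,"dy":-0.5,"dz":0,"roll":0},{"dx":0,"dy":0,"dz":0,"roll":0}]'>/dev/null;python3 gs.py
```

```text
t23.80 TCP guide mm [-60.3  62. ] z 0.0323 nose x 25.7 F tool [ 2.   0.5 -0.5] w 0.0191
t24.00 TCP guide mm [-60.3  61.8] z 0.0323 nose x 25.7 F tool [ 1.8  4.  -0.9] w 0.019
```

```bash
python3 -m handwheel '[{"dx":0,"dy":1,"dz":0,"roll":0},{"dx":0,"dy":1,"dz":0,"roll":0},{"dx":0,"dy":0.5,"dz":0,"roll":0},{"dx":0,"dy":0,"dz":0,"roll":0}]'>/dev/null;python3 gs.py
python3 -m handwheel '[{"dx":0,"dy":0.4,"dz":0,"roll":0},{"dx":0,"dy":0,"dz":0,"roll":0}]'>/dev/null;python3 gs.py
python3 -m handwheel '[{"dx":0,"dy":0.4,"dz":0,"roll":0},{"dx":0,"dy":0,"dz":0,"roll":0}]'>/dev/null;python3 gs.py
```

```text
t24.40 TCP guide mm [-60.3  63.8] z 0.0323 nose x 25.7 F tool [ 2.1 -0.5  0.3] w 0.0189
t24.60 TCP guide mm [-60.4  64.3] z 0.0323 nose x 25.6 F tool [ 2.  -0.3 -0.3] w 0.019
t24.80 TCP guide mm [-60.3  64.5] z 0.0323 nose x 25.7 F tool [ 2.9 -2.   0.7] w 0.0188
```

```bash
python3 -m handwheel '[{"dx":0,"dy":-0.7,"dz":0,"roll":0},{"dx":0.3,"dy":-0.7,"dz":0,"roll":0},{"dx":0.3,"dy":0,"dz":0,"roll":0},{"dx":0,"dy":0,"dz":0,"roll":0}]'>/dev/null;python3 gs.py
python3 -m handwheel '[{"dx":0.4,"dy":0,"dz":0,"roll":0},{"dx":0,"dy":0,"dz":0,"roll":0}]'>/dev/null;python3 gs.py
```

```text
t25.20 TCP guide mm [-60.2  63.4] z 0.0322 nose x 25.8 F tool [-1.6  1.8 -1.7] w 0.0191
t25.40 TCP guide mm [-60.2  63.4] z 0.0321 nose x 25.8 F tool [-4.8  1.1 -3.7] w 0.0191
```

On the plate. Release and withdraw.

```bash
python3 -m handwheel '[{"dx":0,"dy":0,"dz":0,"roll":0},{"dx":0,"dy":0,"dz":0,"roll":0},{"dx":0,"dy":0,"dz":0,"roll":0}]' 0.65
python3 gs.py
python3 -m handwheel '[{"dx":-10,"dy":0,"dz":0,"roll":0},{"dx":-15,"dy":0,"dz":0,"roll":0},{"dx":-25,"dy":0,"dz":0,"roll":0},{"dx":-35,"dy":0,"dz":0,"roll":0},{"dx":-40,"dy":0,"dz":0,"roll":0},{"dx":-40,"dy":0,"dz":0,"roll":0},{"dx":0,"dy":35,"dz":0,"roll":0},{"dx":0,"dy":40,"dz":0,"roll":0},{"dx":0,"dy":40,"dz":0,"roll":0},{"dx":0,"dy":40,"dz":0,"roll":0},{"dx":0,"dy":40,"dz":0,"roll":0},{"dx":0,"dy":40,"dz":0,"roll":0},{"dx":0,"dy":30,"dz":0,"roll":0},{"dx":0,"dy":0,"dz":0,"roll":0}]'
python3 - <<'E'
from rq import *
snap('top','t13.png',(200,110,340,250),5)
snap('side','s13.png',(170,110,330,230),5)
over("top","pics/raw_t13.png","pics/o_t13.png",[2.16,2.45],(240,130,310,200),8)
E
```

```text
clock: 25.7
eef_pos: [0.5109, 0.0162, 0.0312]
tool_rot: [-0.846, 1.57, -0.602]
wrist_force: [-0.6, -0.3, 0.1]
width: 0.03
t25.70 TCP guide mm [-60.2  63.3] z 0.0312 nose x 25.8 F tool [-0.1 -0.1 -0.6] w 0.03
clock: 27.1
eef_pos: [0.4458, 0.2762, 0.1974]
tool_rot: [0.757, 1.57, 1.005]
wrist_force: [0.0, -0.0, 0.2]
width: 0.0297
```

View pics/t13.png

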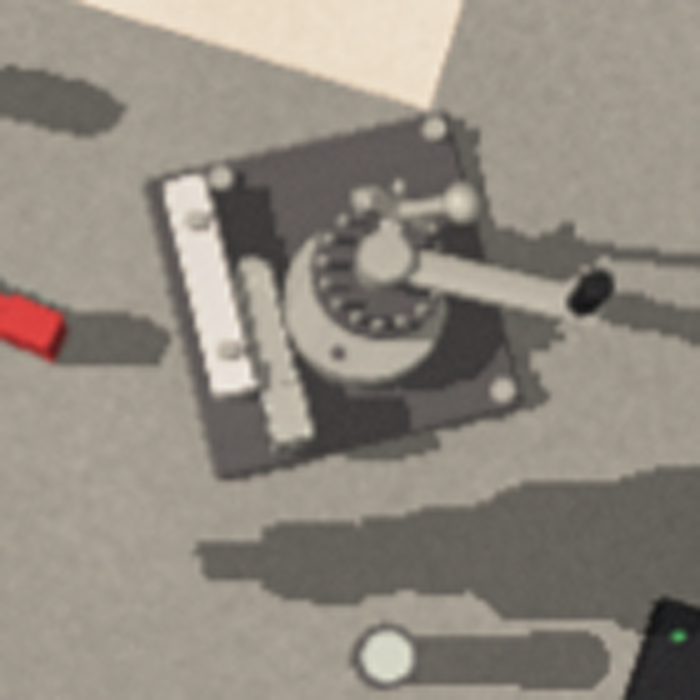

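View pics/s13.png

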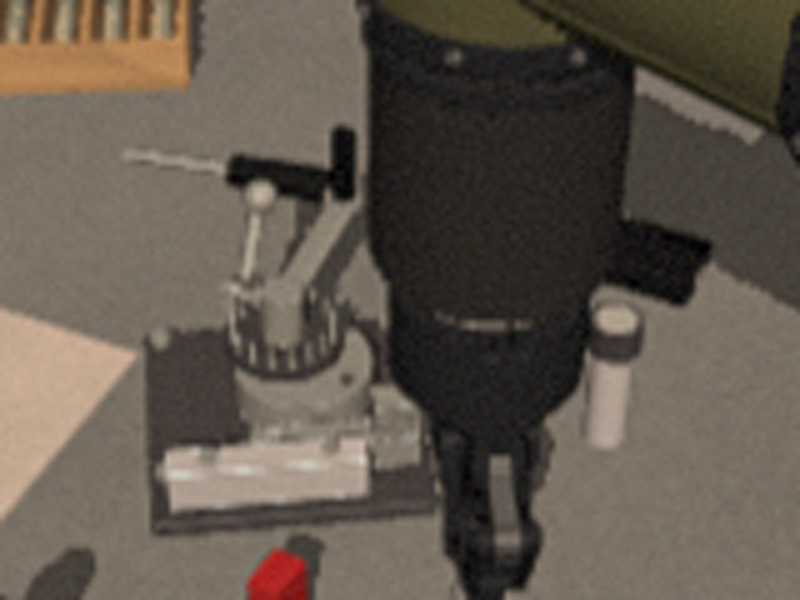

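```bash
python3 -c "
from plant import manip
print(manip.sense()['clock'],manip.sign_off())"
```

```text
the job is handed in; nothing more can be done
27.2 None
```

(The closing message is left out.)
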